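# Pack the dried clay pumpkins and cobs in the carrying tray

### The arm

A 6-joint arm with a two-finger parallel gripper is mounted at the origin on the work surface. World frame = base frame: x ahead of the robot, y to its left, z up, the work surface at z = 0. Lengths are in m, angles in rad, forces in N, time in s.
With the tool pointing down it reaches from about 0.275 to 0.85 m from the base axis. Payload 5.2 kg.
Tool frame: the origin (TCP) lies at the very end of the fingers, on their centre line; the grasp point (between the pads) lies 19 mm behind it; z points along the fingers, y is the direction in which the jaws open and shut (so a half turn about z gives the same grasp; the last joint's range is limited). The gripper opens to 85 mm and grips with 20 to 120 N. Pads are 22 mm wide; open, the fingers measure 114 mm over their backs; the gripper's body (76 mm by 85 mm) begins 54 mm behind the grasp point. The pads swing forward as they close: fully open they stand 13 mm farther back than shut.
Start: joints at [-0.203, 0.259, 1.535, -0, 1.348, -0.203], TCP at [0.55, 0, 0.231] pointing down, gripper open.
Joint ranges: [-3.14, 3.14], [-0.91, 2.08], [0.19, 2.58], [-1.22, 4.36], [0.22, 2.71], [-3.12, 3.12]. Speed limits (rad/s): [2.57, 2.57, 3.14, 3.14, 3.14, 3.14].

### API

Orientations are given as a unit quaternion [x, y, z, w].
In Python, from station import robot gives the robot as it stands.
- The arm moves only by the tool servo_tool, never from a script. Its argument "plan" is a list that holds one entry, the list of rows, each a list of 7 numbers: the shift along the tool's x, y, z in mm, then the turn, a rotation vector about the tool's x, y, z in degrees, then the opening, from 0 (shut) to 1 (fully open). A call has 1 to 12 rows; each row is the pose to reach, as a shift and turn from the pose commanded when the call began, along the tool's axes at that moment; what a row does not reach only later rows make up. A row lasts 1/12 s, in which the tool goes at most 41.7 mm and 7.16 degrees, less where a joint would pass 70% of its speed; a pose out of reach is approached as far as the arm can. A call with a gripper value outside its range is refused whole. The fingers move at their own pace and stop on an object; "grip_force" is the grip in N (left out, the last holds). Time passes only in rows, so rows that repeat a pose let the fingers close. It gives the time, the measured TCP pose, the force and the opening at its end, in the units of the state.
- robot.observe(): the state, without advancing time (a new reading comes with each control period).
- robot.camera(name): name is "scene" or "side" or "wrist"; returns a dict with "img" (400x640x3 uint8, red, green, blue), "camera_matrix" (3x3 intrinsics, pixels), "rvec" (rotation vector, rad) and "tvec" (3), from world to camera coordinates, as OpenCV has them. Camera axes: x right, y down, z forward; pixel columns grow to the right and rows downward; lengths in m; the calibration is good to about 2 mm. A picture is of the moment at which its call begins. There is no depth.
- robot.job_done(): hands the job in, once; it reports no verdict.
Trained networks look in the newest picture that a camera, given by its name, has taken for a name from the list of things; names that differ only in an ending like _2 or _b are one class to them, and where a whole thing is asked for, a point or a joint stands for the part that bears it (a point fixed in the world has none). Each returns a list of dicts, best first, with "conf" (0 to 1); they miss things now and then, are a little off and sometimes report something else, mostly with a low value. They report only what shows in the picture. A call takes as long as a camera call. They do not tell look-alikes from the thing itself.
- robot.look_for(camera, name): "location" ([x, y, z] in m, in the coordinates of the camera as it stood for that picture, good to about 4 mm: the middle of the surface that is visible of it).
- robot.masks_of(camera, name): "region" (400x640 bool, what is visible of it).
The state is a dict: "t": time; "joints": joint angles; "qvel": joint speeds; "joint_torque": joint torques, N m; "eef_pos": TCP position; "eef_rot": TCP orientation; "wrist_force": force on the tool from outside, world axes, zero at the start; "wrist_torque": the same for the moment, N m; "grip_width": finger opening in m.
Only numpy, scipy, OpenCV 4.12 (cv2) and the standard library are available. Lean on these libraries where they do the work, as an engineer would, in place of code of your own. Each camera call takes 0.05 s, during which the arm holds its last target.

### The job

Pack the dried clay pieces for transport. Pull the tray's keeper knob fully out until it clicks, lift every clay piece out of the cardboard carton and seat it flat on the floor of a nest of its own shape (pumpkins upright in the round nests, cobs lying in the long ones) and, when they are all in, push the knob fully home so that the bar lies over them. Leave the other things on the table where they are.

Things in the scene. Friction and masses are not known exactly. Their poses are not given: they have to be found in the camera images.
- keeper (a joint): the keeper's slide: 0 is home (bar over the front part of the nests), 0.045 m is fully out (bar clear in front of the nests); a spring detent holds it at either end and throws it towards the nearer end, with about 6 N to overcome near the ends
- keeper_knob (a point): centre of the keeper's dark wooden knob, a cylinder 32 mm across, 20 mm long along the tray's x, 64 mm above the table at the tray's front middle; pulls out along the tray's -x and moves with the keeper. The keeper's dark steel bar (24 mm wide, 8 mm thick, 416 mm long along the tray's y) has its underside 60 mm above the table, its middle 42 mm from the knob's centre towards +x
- tray: plywood tray fixed on the table, base 124 (x) by 404 (y) mm, 8 mm thick, with five nest blocks side by side along y, 76 mm apart, in any order, and two wooden end rails 60 mm high (y = +-202 mm, x from -96 to -16 mm) that carry the keeper bar. Origin: centre of the base's underside; x points away from the knob, z up
- carton: shallow open cardboard carton that stays put, 320 (x) by 228 (y) mm outside, walls 20 mm high and 4 mm thick, floor 4 mm thick, in which the clay pieces lie. Origin: centre of its underside
- pumpkin1: white dried-clay pumpkin, round and squat, 52 mm across at its widest (19 mm above its base), body 41 mm high, with a thin stem up to 49 mm, 60 to 130 g; may be absent. Origin: centre of its flat base; z: along the stem
- pumpkin2: white dried-clay pumpkin, round and squat, 52 mm across at its widest (19 mm above its base), body 41 mm high, with a thin stem up to 49 mm, 60 to 130 g; may be absent. Origin: centre of its flat base; z: along the stem
- pumpkin3: white dried-clay pumpkin, round and squat, 52 mm across at its widest (19 mm above its base), body 41 mm high, with a thin stem up to 49 mm, 60 to 130 g; may be absent. Origin: centre of its flat base; z: along the stem
- cob1: white dried-clay corn cob, a knobbly eight-sided rod 90 mm long (along its x, tapering at both ends) and 42 mm across the flats, which can lie on any of its flats, 60 to 130 g; may be absent. Origin: its centre, on the long axis, 21 mm above what it lies on
- cob2: white dried-clay corn cob, a knobbly eight-sided rod 90 mm long (along its x, tapering at both ends) and 42 mm across the flats, which can lie on any of its flats, 60 to 130 g; may be absent. Origin: its centre, on the long axis, 21 mm above what it lies on
- round_nest1: pale wooden nest block fixed in the tray, 106 x 74 mm, 13 mm high, with a round hollow 56 mm across and 10 mm deep, floor lined with thin dark felt, fitting one pumpkin. Origin: centre of its underside, 3 mm below the floor of the hollow; axes parallel to the tray's
- round_nest2: pale wooden nest block fixed in the tray, 106 x 74 mm, 13 mm high, with a round hollow 56 mm across and 10 mm deep, floor lined with thin dark felt, fitting one pumpkin. Origin: centre of its underside, 3 mm below the floor of the hollow; axes parallel to the tray's
- round_nest3: pale wooden nest block fixed in the tray, 106 x 74 mm, 13 mm high, with a round hollow 56 mm across and 10 mm deep, floor lined with thin dark felt, fitting one pumpkin. Origin: centre of its underside, 3 mm below the floor of the hollow; axes parallel to the tray's
- long_nest1: pale wooden nest block fixed in the tray, 106 x 74 mm, 13 mm high, with a long rectangular hollow 98 mm (along x) by 43 mm (along y), 10 mm deep, floor lined with thin dark felt, fitting one cob lying along x. Origin: centre of its underside, 3 mm below the floor of the hollow; axes parallel to the tray's
- long_nest2: pale wooden nest block fixed in the tray, 106 x 74 mm, 13 mm high, with a long rectangular hollow 98 mm (along x) by 43 mm (along y), 10 mm deep, floor lined with thin dark felt, fitting one cob lying along x. Origin: centre of its underside, 3 mm below the floor of the hollow; axes parallel to the tray's
- paint_jar: bystander, to be left alone: lidded glass paint jar, 56 mm across, 75 mm tall; origin under its middle
- glue_bottle: bystander, to be left alone: white bottle, 52 mm across, 150 mm tall; origin under its middle
- water_cup: bystander, to be left alone: white cup, 72 mm across, 90 mm tall; origin under its middle
- spatula: bystander, to be left alone: 170 mm spatula lying on the table; origin under its middle
- sponge_block: bystander, to be left alone: cork sanding block, 90 x 60 x 30 mm; origin under its middle
- plate: bystander, to be left alone: white plate, 180 mm across, 20 mm high; origin under its middle
Things that resemble listed ones, but are neither listed nor needed, are in the scene too. Leave any red or yellow look-alike of the pumpkin3 alone.

How it is judged:
On the way, in this order (a step that is already met when the one before it is completed fails the run):
1. the keeper knob is pulled fully out (value of joint keeper above 0.038 m), for 0.2 s.
2. with the keeper out, every clay piece present is seated in a nest of its shape (((horizontal distance between pumpkin1 and round_nest1 below 0.01 m and z of pumpkin1 in the frame of round_nest1 between -0.003 and 0.008 m and angle between pumpkin1's own z axis and vertical below 0.17 rad) or (horizontal distance between pumpkin1 and round_nest2 below 0.01 m and z of pumpkin1 in the frame of round_nest2 between -0.003 and 0.008 m and angle between pumpkin1's own z axis and vertical below 0.17 rad) or (horizontal distance between pumpkin1 and round_nest3 below 0.01 m and z of pumpkin1 in the frame of round_nest3 between -0.003 and 0.008 m and angle between pumpkin1's own z axis and vertical below 0.17 rad)) and ((horizontal distance between pumpkin2 and round_nest1 below 0.01 m and z of pumpkin2 in the frame of round_nest1 between -0.003 and 0.008 m and angle between pumpkin2's own z axis and vertical below 0.17 rad) or (horizontal distance between pumpkin2 and round_nest2 below 0.01 m and z of pumpkin2 in the frame of round_nest2 between -0.003 and 0.008 m and angle between pumpkin2's own z axis and vertical below 0.17 rad) or (horizontal distance between pumpkin2 and round_nest3 below 0.01 m and z of pumpkin2 in the frame of round_nest3 between -0.003 and 0.008 m and angle between pumpkin2's own z axis and vertical below 0.17 rad)) and ((horizontal distance between pumpkin3 and round_nest1 below 0.01 m and z of pumpkin3 in the frame of round_nest1 between -0.003 and 0.008 m and angle between pumpkin3's own z axis and vertical below 0.17 rad) or (horizontal distance between pumpkin3 and round_nest2 below 0.01 m and z of pumpkin3 in the frame of round_nest2 between -0.003 and 0.008 m and angle between pumpkin3's own z axis and vertical below 0.17 rad) or (horizontal distance between pumpkin3 and round_nest3 below 0.01 m and z of pumpkin3 in the frame of round_nest3 between -0.003 and 0.008 m and angle between pumpkin3's own z axis and vertical below 0.17 rad)) and ((horizontal distance between cob1 and long_nest1 below 0.01 m and z of cob1 in the frame of long_nest1 between 0.018 and 0.029 m and angle between the x axis of cob1 and the x axis of long_nest1, either way round below 0.17 rad) or (horizontal distance between cob1 and long_nest2 below 0.01 m and z of cob1 in the frame of long_nest2 between 0.018 and 0.029 m and angle between the x axis of cob1 and the x axis of long_nest2, either way round below 0.17 rad)) and ((horizontal distance between cob2 and long_nest1 below 0.01 m and z of cob2 in the frame of long_nest1 between 0.018 and 0.029 m and angle between the x axis of cob2 and the x axis of long_nest1, either way round below 0.17 rad) or (horizontal distance between cob2 and long_nest2 below 0.01 m and z of cob2 in the frame of long_nest2 between 0.018 and 0.029 m and angle between the x axis of cob2 and the x axis of long_nest2, either way round below 0.17 rad)) and value of joint keeper above 0.038 m), for 0.2 s.
3. the keeper knob is pushed fully home (value of joint keeper below 0.004 m), for 0.2 s.
At the end, for the whole second after the job is handed in: Every clay piece present sits in a nest of its own shape, at rest (under 20 mm/s), within 10 mm of the nest's centre, down on the floor of the hollow (within 5 mm), pumpkins upright within 10 degrees and cobs along the nest within 10 degrees, and the keeper is home within 4 mm (((horizontal distance between pumpkin1 and round_nest1 below 0.01 m and z of pumpkin1 in the frame of round_nest1 between -0.003 and 0.008 m and angle between pumpkin1's own z axis and vertical below 0.17 rad) or (horizontal distance between pumpkin1 and round_nest2 below 0.01 m and z of pumpkin1 in the frame of round_nest2 between -0.003 and 0.008 m and angle between pumpkin1's own z axis and vertical below 0.17 rad) or (horizontal distance between pumpkin1 and round_nest3 below 0.01 m and z of pumpkin1 in the frame of round_nest3 between -0.003 and 0.008 m and angle between pumpkin1's own z axis and vertical below 0.17 rad)) and ((horizontal distance between pumpkin2 and round_nest1 below 0.01 m and z of pumpkin2 in the frame of round_nest1 between -0.003 and 0.008 m and angle between pumpkin2's own z axis and vertical below 0.17 rad) or (horizontal distance between pumpkin2 and round_nest2 below 0.01 m and z of pumpkin2 in the frame of round_nest2 between -0.003 and 0.008 m and angle between pumpkin2's own z axis and vertical below 0.17 rad) or (horizontal distance between pumpkin2 and round_nest3 below 0.01 m and z of pumpkin2 in the frame of round_nest3 between -0.003 and 0.008 m and angle between pumpkin2's own z axis and vertical below 0.17 rad)) and ((horizontal distance between pumpkin3 and round_nest1 below 0.01 m and z of pumpkin3 in the frame of round_nest1 between -0.003 and 0.008 m and angle between pumpkin3's own z axis and vertical below 0.17 rad) or (horizontal distance between pumpkin3 and round_nest2 below 0.01 m and z of pumpkin3 in the frame of round_nest2 between -0.003 and 0.008 m and angle between pumpkin3's own z axis and vertical below 0.17 rad) or (horizontal distance between pumpkin3 and round_nest3 below 0.01 m and z of pumpkin3 in the frame of round_nest3 between -0.003 and 0.008 m and angle between pumpkin3's own z axis and vertical below 0.17 rad)) and ((horizontal distance between cob1 and long_nest1 below 0.01 m and z of cob1 in the frame of long_nest1 between 0.018 and 0.029 m and angle between the x axis of cob1 and the x axis of long_nest1, either way round below 0.17 rad) or (horizontal distance between cob1 and long_nest2 below 0.01 m and z of cob1 in the frame of long_nest2 between 0.018 and 0.029 m and angle between the x axis of cob1 and the x axis of long_nest2, either way round below 0.17 rad)) and ((horizontal distance between cob2 and long_nest1 below 0.01 m and z of cob2 in the frame of long_nest1 between 0.018 and 0.029 m and angle between the x axis of cob2 and the x axis of long_nest1, either way round below 0.17 rad) or (horizontal distance between cob2 and long_nest2 below 0.01 m and z of cob2 in the frame of long_nest2 between 0.018 and 0.029 m and angle between the x axis of cob2 and the x axis of long_nest2, either way round below 0.17 rad)) and linear speed of each of pumpkin1, pumpkin2, pumpkin3, cob1, cob2 below 0.02 m/s and value of joint keeper below 0.004 m); the robot touches nothing.
It fails at once if one of the other things on the table is moved more than 40 mm (distance of any of paint_jar, glue_bottle, water_cup, spatula, sponge_block, plate from where it was at the start of the episode above 0.04 m).
Of pumpkin1, pumpkin2, pumpkin3, cob1, cob2 only 3 to 5 are there at a start; the rules pass over those that are not, and their reading is None.
At some moment in a run one of pumpkin1, pumpkin2, pumpkin3, cob1, cob2 may be knocked a few centimetres aside while the robot is not near it.
Once in a run the grip may slacken for a moment while it holds something.
It also fails if it takes over 210 s, if anything falls off the work surface, if the arm or the gripper's body presses on something with over 40 N, if the wrist force passes 120 N, or if a joint passes its speed limit or range.

## Working session

There is one attempt and no reset: what is moved stays moved. The work goes in short steps, Python scripts to look and compute and a tool call to move; the robot and the scene stay as the last step left them, time stands still between calls to the robot, and variables do not carry over. Pictures are saved under pics/ and viewed, and the job is handed in when it is done.

Besides the shell and the picture viewer there is one more tool, called after "Emit:" as name([rows], argument=value, ...), one row to a line, values as JSON. servo_tool: Moves the arm, as the interface text tells. Its arguments: {"type":"object","properties":{"plan":{"type":"array"},"grip_force":{"type":"number"}},"required":["plan"]}

```bash
mkdir -p pics
cat > h.py <<'E'
import numpy as np, cv2
from station import robot
def cam(n,save=None):
    c=robot.camera(n)
    if save: cv2.imwrite(f'pics/{save}.png',c['img'][:,:,::-1])
    R,_=cv2.Rodrigues(np.array(c['rvec'],float)); t=np.array(c['tvec'],float).ravel()
    return c,R,t,np.array(c['camera_matrix'],float)
def w(R,t,p): return R.T@(np.array(p)-t)
def ray(R,t,K,u,v,z):
    d=R.T@np.linalg.inv(K)@np.array([u,v,1.]); o=-R.T@t
    return o+d*(z-o[2])/d[2]
def proj(R,t,K,p):
    q=K@(R@np.array(p)+t); return q[:2]/q[2]
E
python3 - <<'E'
from h import *
for n in ['scene','side','wrist']:
    c,R,t,K=cam(n,n+'0')
    print(n,(-R.T@t).round(3))
    for nm in ['pumpkin1','cob1','round_nest1','long_nest1','keeper_knob','tray','carton']:
        for d in robot.look_for(n,nm):
            p=w(R,t,d['location']); print(' ',nm,round(d['conf'],2),p.round(3),proj(R,t,K,p).round())
print(robot.observe())
E
```

```text
scene [1.318 1.143 1.131]
  pumpkin1 0.84 [0.797 0.294 0.036] [299. 288.]
  pumpkin1 0.79 [0.566 0.227 0.038] [351. 243.]
  pumpkin1 0.78 [0.559 0.322 0.038] [372. 261.]
  pumpkin1 0.76 [0.692 0.334 0.037] [338. 282.]
  pumpkin1 0.71 [0.566 0.513 0.038] [414. 303.]
  cob1 0.66 [0.382 0.238 0.04 ] [399. 223.]
  round_nest1 0.88 [ 0.61  -0.041  0.023] [293. 206.]
  round_nest1 0.83 [ 0.587 -0.27   0.027] [266. 171.]
  round_nest1 0.63 [0.623 0.031 0.021] [301. 219.]
  long_nest1 0.69 [ 0.597 -0.2    0.02 ] [273. 183.]
  long_nest1 0.64 [0.565 0.226 0.04 ] [351. 242.]
  long_nest1 0.55 [ 0.604 -0.126  0.02 ] [282. 194.]
  long_nest1 0.43 [0.561 0.321 0.042] [372. 260.]
  keeper_knob 0.63 [ 0.57  -0.095  0.068] [294. 184.]
  tray 0.57 [ 0.58  -0.063  0.05 ] [297. 194.]
  tray 0.16 [0.558 0.319 0.043] [372. 258.]
  carton 0.74 [ 0.606 -0.043  0.023] [294. 205.]
  carton 0.59 [0.466 0.287 0.009] [388. 249.]
side [0.386 1.01  0.864]
  pumpkin1 0.97 [0.55  0.328 0.039] [302. 306.]
  pumpkin1 0.95 [0.688 0.335 0.034] [244. 303.]
  pumpkin1 0.86 [0.555 0.514 0.039] [282. 378.]
  pumpkin1 0.81 
[... 1066 characters left out ...]
.  -2.]
{'t': 1.2, 'joints': array([-2.02798434e-01,  2.58567091e-01,  1.53501953e+00, -9.88420420e-06,
        1.34801423e+00, -2.02816296e-01]), 'qvel': array([ 0.0005211 , -0.00052106,  0.00127924,  0.00171636,  0.00021423,
       -0.00105093]), 'joint_torque': array([ 9.41176186e-04, -4.45931554e+01, -2.90896475e+01, -3.46057050e-04,
        9.82109232e-04,  1.32161375e-05]), 'eef_pos': array([5.49988965e-01, 2.31212639e-05, 2.31319617e-01]), 'eef_rot': array([ 7.07099694e-01,  7.07113868e-01, -6.27779821e-06, -7.67466176e-07]), 'wrist_force': array([-0.01100844, -0.09717048, -0.26721795]), 'wrist_torque': array([ 0.02693993, -0.03698965, -0.03476989]), 'grip_width': 0.08541175529938469}
```

View images.

View pics/scene0.png

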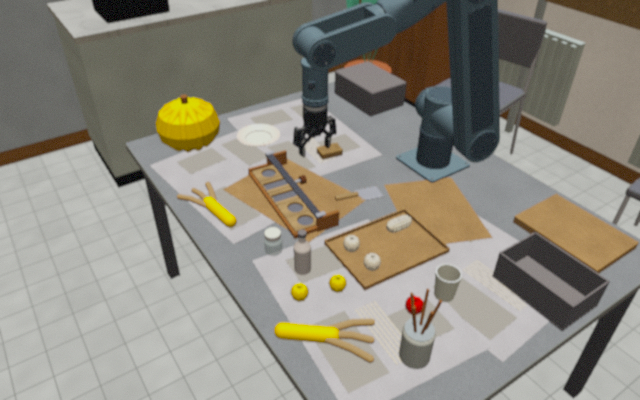

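View pics/side0.png

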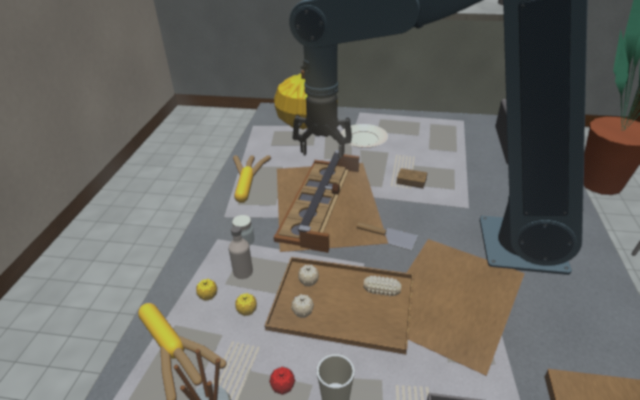

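View pics/wrist0.png

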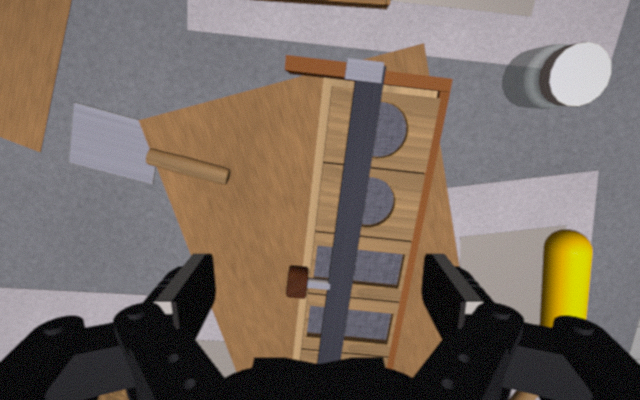

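Emit:
servo_tool([
  [[-20, 20, -20, 0, 0, -7, 1], [-40, 40, -40, 0, 0, -14, 1], [-60, 60, -60, 0, 0, -21, 1], [-80, 80, -80, 0, 0, -28, 1], [-100, 100, -100, 0, 0, -35, 1], [-130, 120, -100, 0, 0, -42, 1], [-130, 120, -100, 0, 0, -49, 1], [-130, 120, -100, 0, 0, -56, 1], [-130, 120, -100, 0, 0, -63, 1], [-130, 120, -100, 0, 0, -70, 1], [-130, 120, -100, 0, 0, -77, 1], [-130, 120, -100, 0, 0, -82.5, 1]],
])

```text
t: 2.2
eef_pos: [0.67, -0.1301, 0.331]
eef_rot: [0.062, 0.998, 0.0, -0.0]
wrist_force: [0.2, 0.1, -0.6]
grip_width: 0.0857
```

Run:
```python
from h import *
c,R,t,K=cam('wrist','wrist1')
print((-R.T@t).round(3), R.round(2).tolist())
for nm in ['round_nest1','long_nest1','keeper_knob']:
    for d in robot.look_for('wrist',nm):
        p=w(R,t,d['location']); print(' ',nm,round(d['conf'],2),p.round(3),proj(R,t,K,p).round())
o=robot.observe();print(o['eef_pos'],o['eef_rot'],o['joints'])
```

```text
[ 0.6   -0.121  0.474] [[0.13, 0.99, -0.0], [0.95, -0.12, 0.28], [0.28, -0.04, -0.96]]
  round_nest1 0.95 [ 0.615 -0.037  0.02 ] [387.  99.]
  round_nest1 0.88 [0.621 0.037 0.02 ] [446.  96.]
  round_nest1 0.57 [ 0.589 -0.267  0.02 ] [202. 102.]
  long_nest1 0.75 [ 0.598 -0.19   0.013] [265. 101.]
  long_nest1 0.66 [ 0.607 -0.116  0.014] [324. 101.]
  keeper_knob 0.71 [ 0.568 -0.106  0.066] [329.  64.]
  keeper_knob 0.3 [0.623 0.039 0.02 ] [448.  98.]
[ 0.67001361 -0.13000437  0.33118194] [ 6.70048544e-02  9.97752645e-01  4.46227582e-06 -9.82868496e-05] [-3.54689873e-01  4.73229337e-01  9.85023742e-01 -4.75086690e-05
  1.68353060e+00 -1.79138135e+00]
```

View pics/wrist1.png

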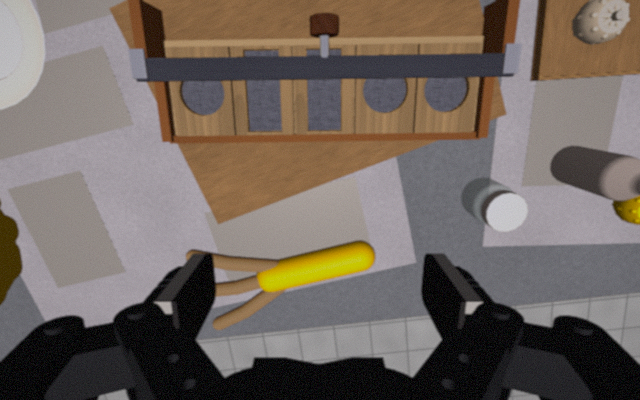

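Run:
```python
import cv2
i=cv2.imread('pics/wrist1.png')[0:150,120:530]
cv2.imwrite('pics/w1c.png',cv2.resize(i,None,fx=1.95,fy=3.9,interpolation=cv2.INTER_CUBIC))
```

```text
(no output)
```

View pics/w1c.png

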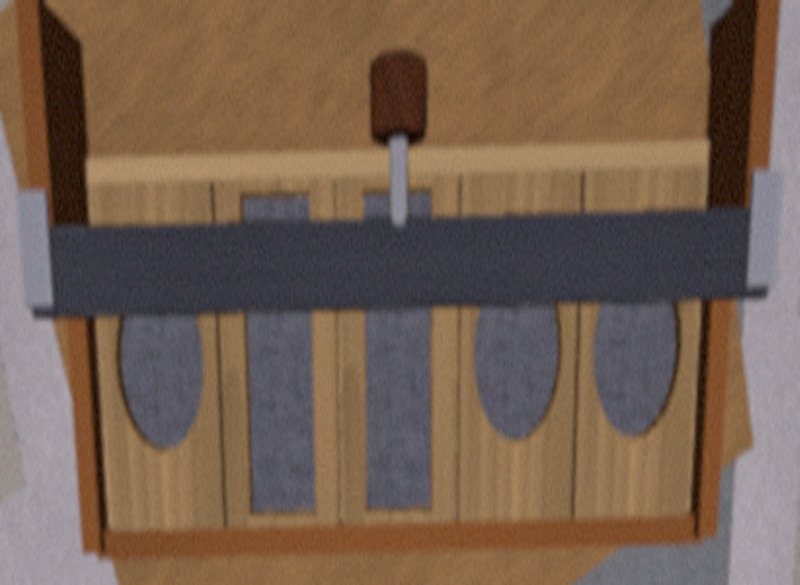

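```bash
cat > tray.py <<'E'
from h import *
from scipy.optimize import least_squares
E
python3 - <<'E'
from tray import *
c,R,t,K=cam('wrist')
pts=[]
for (a,b,y) in [((212,180),(227,525),-.114),((335,180),(340,522),-.038),((459,178),(458,518),.038),((583,172),(575,515),.114)]:
    pts+= [(a,-.053,y,.021),(b,.053,y,.021)]
pts+=[((108,527),.053,-.189,.021),((690,514),.053,.189,.021)]
def f(p):
    cs,s=np.cos(p[2]),np.sin(p[2]); r=[]
    for (q,x,y,z) in pts:
        e=proj(R,t,K,[p[0]+cs*x-s*y,p[1]+s*x+cs*y,z])-np.array([q[0]/1.95+120,q[1]/3.9]); r+=list(e)
    return r
s=least_squares(f,[.605,-.115,-.13]); print(s.x,np.degrees(s.x[2]),np.array(s.fun).reshape(-1,2).round(1).tolist())
T=s.x; np.save('T.npy',T)
def tw(x,y): cs,sn=np.cos(T[2]),np.sin(T[2]); return np.array([T[0]+cs*x-sn*y,T[1]+sn*x+cs*y])
for y in [-.152,-.076,0,.076,.152]: print(y,tw(0,y).round(4))
for q in [(398,55),(398,137)]:
    print('knob',ray(R,t,K,q[0]/1.95+120,q[1]/3.9,.078))
# tray frame
for q in [(398,55),(398,130),(400,220),(400,308)]:
    p=ray(R,t,K,q[0]/1.95+120,q[1]/3.9,.078 if q[1]<200 else .068)[:2]-T[:2]
    cs,sn=np.cos(T[2]),np.sin(T[2]); print('tf',cs*p[0]+sn*p[1],-sn*p[0]+cs*p[1])
o=robot.observe();print(o['eef_pos'],o['eef_rot'])
E
```

```text
[ 0.5952447  -0.11264418 -0.12211355] -6.9965912640351915 [[0.2, -0.2], [-0.6, 0.5], [0.5, -1.1], [0.7, 0.5], [0.3, -1.5], [-0.6, 0.8], [0.2, -0.8], [-1.3, 0.8], [2.1, 0.7], [-1.6, 0.3]]
-0.152 [ 0.5767 -0.2635]
-0.076 [ 0.586  -0.1881]
0 [ 0.5952 -0.1126]
0.076 [ 0.6045 -0.0372]
0.152 [0.6138 0.0382]
knob [ 0.52119787 -0.10410492  0.078     ]
knob [ 0.54081729 -0.10667272  0.078     ]
tf -0.07453560098130144 -0.0005439965330455675
tf -0.056462205078473195 -0.0006890807133563374
tf -0.03508353184584583 0.0004073440952959556
tf -0.01188993425491498 0.00024004077042226847
[ 0.67001944 -0.12997131  0.33123471] [ 6.68333236e-02  9.97764153e-01  4.51887871e-06 -5.16731125e-05]
```

```bash
cat >> h.py <<'E'
from scipy.spatial.transform import Rotation as Ro
def rel(p):
    o=robot.observe(); M=Ro.from_quat(o['eef_rot'])
    return (M.inv().apply(np.array(p)-o['eef_pos'])*1000).round(1)
def ang():
    y=Ro.from_quat(robot.observe()['eef_rot']).apply([0,1,0]); return np.degrees(np.arctan2(y[1],y[0]))
def tw(x,y):
    T=np.load('T.npy'); c,s=np.cos(T[2]),np.sin(T[2]); return np.array([T[0]+c*x-s*y,T[1]+s*x+c*y])
E
python3 -c "
from h import *
print(rel([*tw(-.0655,0),.045]),ang())"
```

```text
[141.9   6.4 286.2] 82.33575236129306
```

Emit:
servo_tool([
  [[35, 2, 30, 0, 0, -0.5, 1], [70, 4, 60, 0, 0, -0.7, 1], [105, 5, 90, 0, 0, -0.7, 1], [135, 6, 120, 0, 0, -0.7, 1], [142, 6, 150, 0, 0, -0.7, 1], [142, 6, 180, 0, 0, -0.7, 1], [142, 6, 205, 0, 0, -0.7, 1], [142, 6, 205, 0, 0, -0.7, 1]],
])

```text
t: 3.12
eef_pos: [0.5262, -0.104, 0.1216]
eef_rot: [0.06, 0.998, 0.002, -0.004]
wrist_force: [-0.9, 0.4, -0.4]
grip_width: 0.0855
```

Run:
```python
from h import *
cam('wrist','w2'); cam('side','s2')
print(rel([*tw(-.0655,0),.045]),ang())
```

```text
[-0.3  0.8 81.4] 83.12752052705304
```

View pics/w2.png

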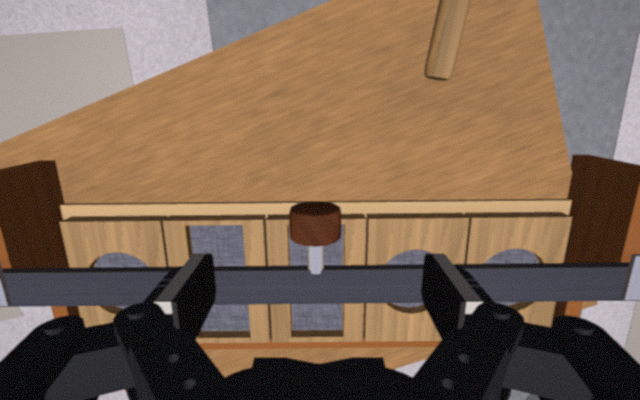

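Emit:
servo_tool([
  [[0, 1, 35, 0, 0, 0, 1], [0, 1, 65, 0, 0, 0, 1], [0, 1, 81, 0, 0, 0, 1], [0, 1, 81, 0, 0, 0, 1], [0, 1, 81, 0, 0, 0, 0.2], [0, 1, 81, 0, 0, 0, 0.2], [0, 1, 81, 0, 0, 0, 0.2], [0, 1, 81, 0, 0, 0, 0.2], [0, 1, 81, 0, 0, 0, 0.2], [0, 1, 81, 0, 0, 0, 0.2]],
], grip_force=60)

```text
t: 4.05
eef_pos: [0.5312, -0.1065, 0.0475]
eef_rot: [0.059, 0.998, -0.002, 0.002]
wrist_force: [-2.8, -4.5, 8.6]
grip_width: 0.0302
```

Run:
```python
from h import *
cam('side','s3');cam('scene','sc3')
i=cv2.imread('pics/s3.png')[100:300,220:420];j=cv2.imread('pics/sc3.png')[120:280,220:420]
cv2.imwrite('pics/s3c.png',np.vstack([cv2.resize(i,None,fx=2,fy=2)[:300],cv2.resize(j,None,fx=2,fy=2)[:300]]))
o=robot.observe();print(o['eef_pos'],o['grip_width'],o['wrist_force'])
```

```text
[ 0.53122832 -0.10655794  0.04751097] 0.0300155900558433 [-3.07684073 -5.05637552  7.46072703]
```

View pics/s3c.png

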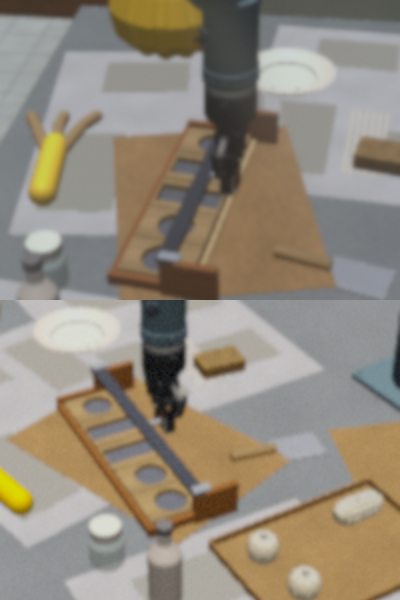

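Emit:
servo_tool([
  [[10, 0, 0, 0, 0, 0, 0.2], [20, 0, 0, 0, 0, 0, 0.2], [30, 0, 0, 0, 0, 0, 0.2], [40, 0, 0, 0, 0, 0, 0.2], [46, 0, 0, 0, 0, 0, 0.2], [46, 0, 0, 0, 0, 0, 0.2], [46, 0, 0, 0, 0, 0, 0.2]],
])

```text
t: 4.73
eef_pos: [0.4865, -0.1015, 0.0476]
eef_rot: [0.059, 0.998, -0.002, 0.003]
wrist_force: [-1.3, -6.7, 5.3]
grip_width: 0.0301
```

Emit:
servo_tool([
  [[0, 0, 0, 0, 0, 0, 1], [0, 0, 0, 0, 0, 0, 1], [0, 0, 0, 0, 0, 0, 1], [0, 0, -30, 0, 0, 0, 1], [0, 0, -70, 0, 0, 0, 1], [0, 0, -110, 0, 0, 0, 1], [0, 0, -140, 0, 0, 0, 1], [0, 0, -140, 0, 0, 0, 1]],
])

```text
t: 5.4
eef_pos: [0.488, -0.1002, 0.1919]
eef_rot: [0.059, 0.998, -0.002, 0.006]
wrist_force: [0.4, -0.2, 0.2]
grip_width: 0.0852
```

Run:
```python
from h import *
cam('wrist','w4')
c,R,t,K=cam('side','s4')
for nm in ['pumpkin1','cob1']:
    for d in robot.look_for('side',nm):
        p=w(R,t,d['location']); print(' ',nm,round(d['conf'],2),p.round(3),proj(R,t,K,p).round())
o=robot.observe();print(o['eef_pos'],o['grip_width'],o['wrist_force'],o['joints'])
```

```text
pumpkin1 0.97 [0.553 0.328 0.041] [301. 305.]
  pumpkin1 0.83 [0.555 0.516 0.038] [282. 379.]
  pumpkin1 0.67 [0.793 0.306 0.039] [205. 288.]
  pumpkin1 0.64 [0.556 0.228 0.035] [308. 275.]
  pumpkin1 0.56 [0.684 0.338 0.033] [245. 305.]
  cob1 0.8 [0.373 0.242 0.037] [382. 287.]
[ 0.48351845 -0.09846036  0.18410671] 0.08560998920293798 [-0.68173902  0.45955988 -0.08698826] [-4.27438734e-01  1.97498057e-01  1.73603301e+00  1.09975009e-04
  1.21046562e+00 -1.87977296e+00]
```

View pics/w4.png

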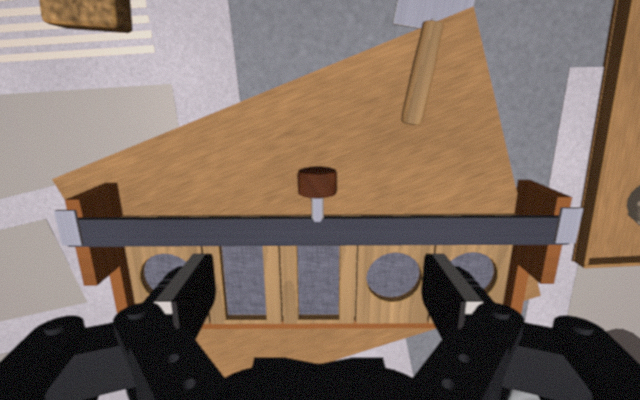

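View pics/s4.png

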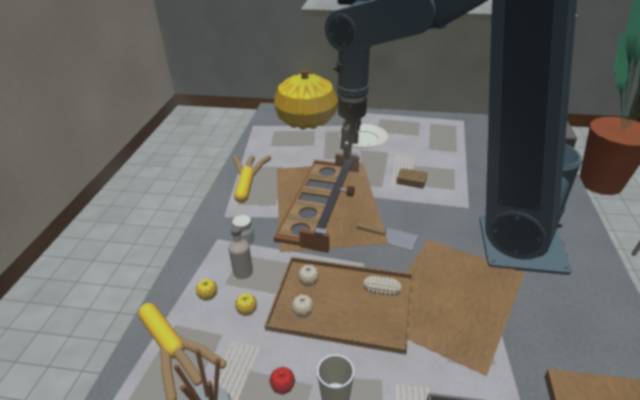

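Emit:
servo_tool([
  [[0, 15, -35, 0, 0, 0, 1], [10, 50, -60, 0, 0, 0, 1], [20, 88, -80, 0, 0, 0, 1], [30, 126, -100, 0, 0, 0, 1], [40, 164, -120, 0, 0, 0, 1], [50, 202, -140, 0, 0, 0, 1], [60, 240, -146, 0, 0, 0, 1], [70, 278, -146, 0, 0, 0, 1], [80, 316, -146, 0, 0, 0, 1], [84, 350, -146, 0, 0, 0, 1], [84, 361, -146, 0, 0, 0, 1], [84, 361, -146, 0, 0, 0, 1]],
])

```text
t: 6.6
eef_pos: [0.4427, 0.272, 0.3289]
eef_rot: [0.057, 0.998, -0.0, -0.002]
wrist_force: [0.8, 0.1, 0.1]
grip_width: 0.0857
```

Run:
```python
from h import *
c,R,t,K=cam('wrist','w5')
for nm in ['pumpkin1','cob1']:
    for d in robot.look_for('wrist',nm):
        p=w(R,t,d['location']); print(' ',nm,round(d['conf'],2),p.round(3),proj(R,t,K,p).round())
    for d in robot.masks_of('wrist',nm):
        v,u=np.nonzero(d['region'])
        print(nm,d['conf'],len(u),u.mean(),v.mean(),u.min(),u.max(),v.min(),v.max())
        r=cv2.minAreaRect(np.c_[u,v].astype(np.float32)); print(r)
        b=cv2.boxPoints(r); print([ray(R,t,K,x,y,.028).round(3).tolist() for x,y in b])
o=robot.observe();print(o['eef_pos'],ang(),o['joints'])
```

```text
pumpkin1 0.94 [0.547 0.219 0.042] [288. 238.]
  pumpkin1 0.82 [0.678 0.32  0.034] [370. 313.]
  pumpkin1 0.81 [0.547 0.315 0.042] [360. 231.]
  pumpkin1 0.7 [0.555 0.501 0.033] [499. 219.]
pumpkin1 0.81 1150 358.9860869565217 230.1495652173913 340 377 212 249
((358.5, 230.5), (37.0, 37.0), 90.0)
[[0.523, 0.291, 0.028], [0.529, 0.34, 0.028], [0.582, 0.337, 0.028], [0.577, 0.286, 0.028]]
pumpkin1 0.71 1287 499.33488733488736 218.05439005439004 478 521 200 237
((499.5, 218.5), (37.0, 43.0), 90.0)
[[0.527, 0.474, 0.028], [0.534, 0.531, 0.028], [0.587, 0.533, 0.028], [0.58, 0.475, 0.028]]
pumpkin1 0.7 1118 287.21019677996424 240.0026833631485 269 306 221 259
((287.20001220703125, 239.60000610351562), (36.671512603759766, 37.565940856933594), 26.56505012512207)
[[0.563, 0.18, 0.028], [0.517, 0.21, 0.028], [0.546, 0.251, 0.028], [0.593, 0.221, 0.028]]
pumpkin1 0.55 990 372.7929292929293 312.5121212121212 356 389 294 331
((373.23583984375, 312.4245300292969), (33.37861633300781, 36.125823974609375), 15.945395469665527)
[[0.7, 0.292, 0.028], [0.644, 0.311, 0.028], [0.664, 0.356, 0.028], [0.721, 0.338, 0.028]]
  cob1 0.73 [0.371 0.231 0.043] [277. 100.]
cob1 0.69 2498 276.25460368294637 99.55924739791834 257 295 61 138
((276.2379455566406, 99.85517883300781), (77.64752197265625, 36.37392044067383), 85.2363510131836)
[[0.325, 0.209, 0.028], [0.327, 0.252, 0.028], [0.418, 0.248, 0.028], [0.417, 0.202, 0.028]]
[0.44395405 0.2679324  0.33068132] 83.09449000122012 [ 3.27976768e-01  1.53851718e-01  1.42800495e+00 -4.50693119e-04
  1.56115998e+00 -1.12229045e+00]
```

View pics/w5.png

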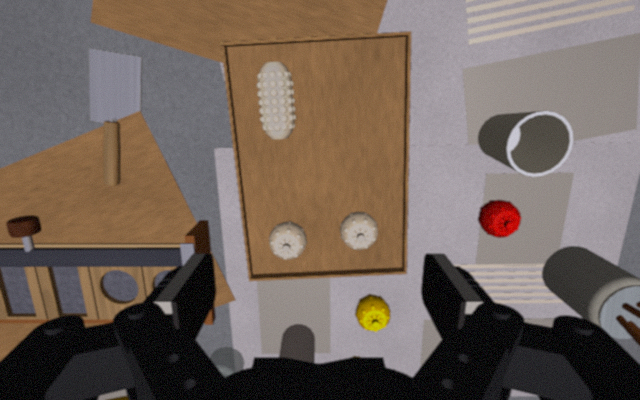

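Run:
```python
from h import *
c,R,t,K=cam('wrist')
C=[ray(R,t,K,u,v,.02)[:2] for u,v in [(224,46),(410,33),(407,271),(251,279)]]
for q in C: print(q.round(3))
for i in range(4): print(np.linalg.norm(C[i]-C[(i+1)%4]).round(3))
ctr=sum(C)/4; d=(C[2]+C[3]-C[0]-C[1]); a=np.arctan2(d[1],d[0]); print(ctr,np.degrees(a))
for n,p in dict(cob=(.372,.228),A=(.553,.217),B=(.551,.314)).items():
    e=np.array(p)-ctr; x=np.cos(a)*e[0]+np.sin(a)*e[1]; y=-np.sin(a)*e[0]+np.cos(a)*e[1]
    print(n,x.round(3),y.round(3),'to inner walls x',(.156-abs(x)).round(3),'y',(.110-abs(y)).round(3))
print(rel([.372,.228,.09]),rel([.372,.228,.012]))
```

```text
[0.303 0.17 ]
[0.316 0.393]
[0.629 0.373]
[0.615 0.148]
0.223
0.314
0.225
0.313
[0.46568782 0.27110389] -3.811939534514433
cob -0.091 -0.049 to inner walls x 0.065 y 0.061
A 0.091 -0.048 to inner walls x 0.065 y 0.062
B 0.082 0.048 to inner walls x 0.074 y 0.062
[ 66.6 -48.2 241. ] [ 66.5 -48.1 319. ]
```

Emit:
servo_tool([
  [[20, -15, 35, 0, 0, -3.4, 0.8], [40, -30, 70, 0, 0, -3.4, 0.8], [60, -45, 105, 0, 0, -3.4, 0.8], [66, -48, 140, 0, 0, -3.4, 0.8], [66, -48, 175, 0, 0, -3.4, 0.8], [66, -48, 210, 0, 0, -3.4, 0.8], [66, -48, 230, 0, 0, -3.4, 0.8], [66, -48, 230, 0, 0, -3.4, 0.8], [66, -48, 230, 0, 0, -3.4, 0.8]],
])

```text
t: 7.65
eef_pos: [0.3723, 0.2286, 0.1011]
eef_rot: [0.03, 1.0, -0.0, -0.001]
wrist_force: [0.9, 0.8, -0.1]
grip_width: 0.0682
```

Run:
```python
from h import *
c,R,t,K=cam('wrist','w6')
print(ang(),rel([.372,.228,.012]))
for d in robot.masks_of('wrist','cob1'):
        v,u=np.nonzero(d['region'])
        r=cv2.minAreaRect(np.c_[u,v].astype(np.float32)); print(d['conf'],r)
        b=[ray(R,t,K,x,y,.028)[:2] for x,y in cv2.boxPoints(r)]; print(np.array(b).round(3).tolist(),np.mean(b,0))
print(robot.observe()['grip_width'])
```

```text
86.52295003265029 [ 1.5 -1.2 90.3]
0.78 ((316.5, 205.5), (139.0, 69.0), 90.0)
[[0.324, 0.209], [0.327, 0.251], [0.421, 0.248], [0.418, 0.2]] [0.3724961  0.22707986]
0.06775523926504844
```

View pics/w6.png

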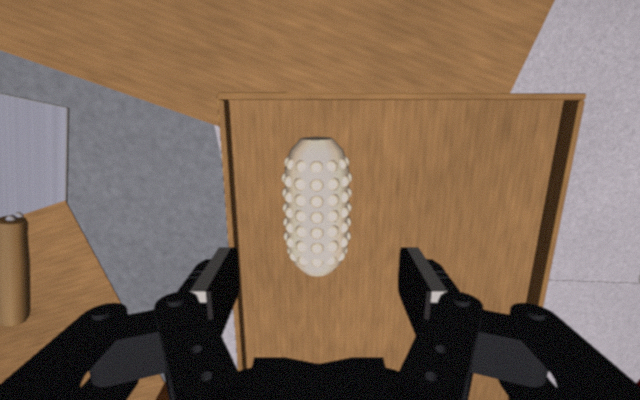

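Emit:
servo_tool([
  [[1, -1, 30, 0, 0, 0, 0.8], [1, -1, 60, 0, 0, 0, 0.8], [1, -1, 85, 0, 0, 0, 0.8], [1, -1, 90, 0, 0, 0, 0.8], [1, -1, 90, 0, 0, 0, 0.3], [1, -1, 90, 0, 0, 0, 0.3], [1, -1, 90, 0, 0, 0, 0.3], [1, -1, 90, 0, 0, 0, 0.3], [1, -1, 90, 0, 0, 0, 0.3]],
], grip_force=60)

```text
t: 8.5
eef_pos: [0.3733, 0.2291, 0.0132]
eef_rot: [0.03, 1.0, 0.001, 0.002]
wrist_force: [-0.8, -0.5, 6.5]
grip_width: 0.0409
```

Emit:
servo_tool([
  [[0, 0, -10, 0, 0, 0, 0.3], [0, 0, -30, 0, 0, 0, 0.3], [0, 0, -60, 0, 0, 0, 0.3], [0, 0, -90, 0, 0, 0, 0.3], [0, 0, -120, 0, 0, 0, 0.3], [0, 0, -140, 0, 0, 0, 0.3], [0, 0, -140, 0, 0, 0, 0.3]],
])

```text
t: 9.08
eef_pos: [0.3746, 0.2296, 0.1567]
eef_rot: [0.03, 1.0, 0.002, 0.005]
wrist_force: [0.0, 0.8, -0.2]
grip_width: 0.0407
```

Run:
```python
from h import *
cam('wrist','w7')
o=robot.observe();print(o['eef_pos'],o['grip_width'],ang(),o['wrist_force'],tw(0,-.076),rel([*tw(0,-.076),.15]))
```

```text
[0.37340943 0.2292261  0.15439046] 0.041022341038690034 86.61509887092983 [-0.27625558  0.01026439 -0.111639  ] [ 0.58598712 -0.18807824] [-236.8 -404.     5. ]
```

View pics/w7.png

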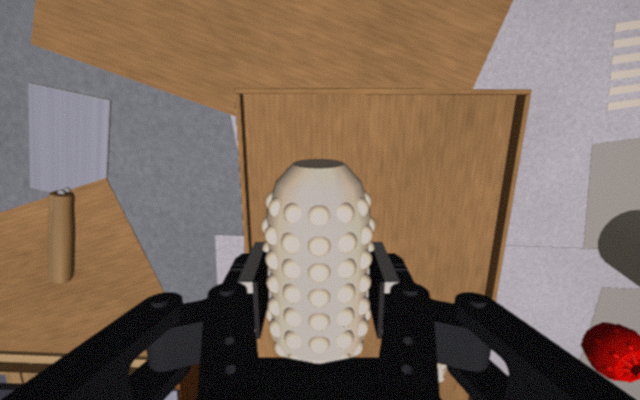

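Emit:
servo_tool([
  [[-15, -30, -10, 0, 0, 1, 0.3], [-35, -65, -20, 0, 0, 2, 0.3], [-55, -100, -20, 0, 0, 3, 0.3], [-75, -135, -20, 0, 0, 3.6, 0.3], [-97, -170, -20, 0, 0, 3.6, 0.3], [-120, -207, -20, 0, 0, 3.6, 0.3], [-143, -243, -20, 0, 0, 3.6, 0.3], [-166, -280, -20, 0, 0, 3.6, 0.3], [-189, -316, -20, 0, 0, 3.6, 0.3], [-212, -350, -20, 0, 0, 3.6, 0.3], [-230, -385, -20, 0, 0, 3.6, 0.3], [-237, -404, -20, 0, 0, 3.6, 0.3]],
])

```text
t: 10.13
eef_pos: [0.5853, -0.1929, 0.1697]
eef_rot: [0.062, 0.998, -0.0, -0.0]
wrist_force: [-0.3, -0.9, -0.3]
grip_width: 0.0407
```

Emit:
servo_tool([
  [[0, 0, 0, 0, 0, 0, 0.3], [0, 0, 0, 0, 0, 0, 0.3]],
])

```text
t: 10.3
eef_pos: [0.5834, -0.1899, 0.1694]
eef_rot: [0.062, 0.998, 0.001, -0.001]
wrist_force: [0.2, 1.4, -1.3]
grip_width: 0.0407
```

Run:
```python
from h import *
c,R,t,K=cam('wrist','w8')
i=c['img'][:,:,::-1].copy()
for y in [-.19,-.114,-.038,.038,.114,.19]:
    a=proj(R,t,K,[*tw(-.053,y),.021]);b=proj(R,t,K,[*tw(.053,y),.021])
    cv2.line(i,tuple(int(q) for q in a),tuple(int(q) for q in b),(0,0,255),1)
cv2.imwrite('pics/w8o.png',i)
o=robot.observe();print(o['eef_pos'],o['grip_width'],ang(),o['wrist_force'],rel([*tw(0,-.076),.15]))
```

```text
[ 0.58313568 -0.18847836  0.16971414] 0.040389525123876446 82.9348582152414 [-0.87348838  0.42391073 -0.65862585] [-2.8  0.7 19.7]
```

View pics/w8o.png

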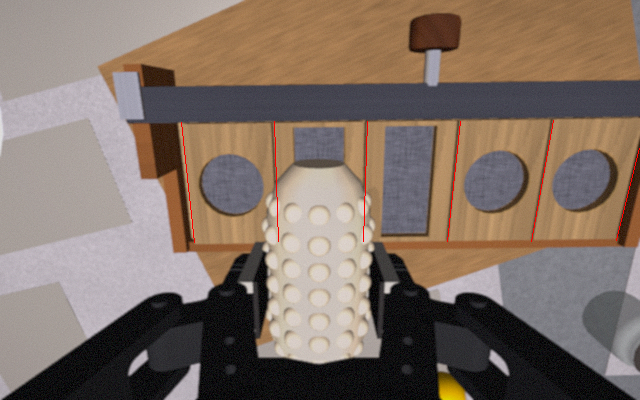

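Emit:
servo_tool([
  [[-3, 0.7, 30, 0, 0, 0, 0.3], [-3.5, 0.7, 65, 0, 0, 0, 0.3], [-3.5, 0.7, 95, 0, 0, 0, 0.3], [-3.5, 0.7, 115, 0, 0, 0, 0.3], [-3.5, 0.7, 125, 0, 0, 0, 0.3], [-3.5, 0.7, 125, 0, 0, 0, 0.3]],
])

```text
t: 10.85
eef_pos: [0.5855, -0.186, 0.0437]
eef_rot: [0.06, 0.998, 0.001, -0.003]
wrist_force: [-0.4, 0.0, -0.6]
grip_width: 0.0408
```

Run:
```python
from h import *
o=robot.observe();print(o['eef_pos'],o['grip_width'],ang(),o['wrist_force'],rel([*tw(0.001,-.076),.021]))
```

```text
[ 0.5855058  -0.18605     0.04368111] 0.04078649443768753 83.08244817747953 [-0.39147943  0.00957041 -0.57407871] [-1.8 -2.  22.7]
```

Emit:
servo_tool([
  [[-1.5, -2, 5, 0, 0, 0, 0.3], [-1.5, -2, 5, 0, 0, 0, 0.3], [-1.5, -2, 10, 0, 0, 0, 0.3], [-1.5, -2, 15, 0, 0, 0, 0.3], [-1.5, -2, 20, 0, 0, 0, 0.3], [-1.5, -2, 22, 0, 0, 0, 0.3], [-1.5, -2, 22, 0, 0, 0, 0.3]],
])

```text
t: 11.43
eef_pos: [0.5884, -0.1905, 0.0236]
eef_rot: [0.061, 0.998, 0.0, -0.001]
wrist_force: [0.5, -0.8, -0.8]
grip_width: 0.0408
```

Run:
```python
from h import *
o=robot.observe();print(o['eef_pos'],o['grip_width'],ang(),o['wrist_force'],rel([*tw(0.001,-.076),.021]))
```

```text
[ 0.58843201 -0.19048174  0.02362374] 0.04078432399291419 82.99097078265686 [ 0.4549852  -0.77421158 -0.77801035] [1.7 2.1 2.6]
```

Emit:
servo_tool([
  [[0, 0, 0, 0, 0, 0, 0.3], [0, 0, 0, 0, 0, 0, 0.3], [0, 0, 0, 0, 0, 0, 0.3]],
])

```text
t: 11.68
eef_pos: [0.5891, -0.1908, 0.0245]
eef_rot: [0.061, 0.998, -0.0, 0.0]
wrist_force: [0.3, -0.7, -0.9]
grip_width: 0.0408
```

Emit:
servo_tool([
  [[0, 0, 0, 0, 0, 0, 0.3]],
])

```text
t: 11.77
eef_pos: [0.5891, -0.1908, 0.0245]
eef_rot: [0.061, 0.998, -0.0, 0.0]
wrist_force: [-0.7, 0.5, -1.3]
grip_width: 0.0409
```

Emit:
servo_tool([
  [[0, 0, 0, 0, 0, 0, 0.3]],
])

```text
t: 11.85
eef_pos: [0.5891, -0.1908, 0.0245]
eef_rot: [0.061, 0.998, -0.0, 0.0]
wrist_force: [0.6, 0.5, -0.6]
grip_width: 0.0408
```

Emit:
servo_tool([
  [[2.4, 2.3, 0, 0, 0, 0, 0.3], [2.4, 2.3, 0, 0, 0, 0, 0.3], [2.4, 2.3, 2, 0, 0, 0, 0.3], [2.4, 2.3, 3, 0, 0, 0, 0.3], [2.4, 2.3, 3, 0, 0, 0, 0.3], [2.4, 2.3, 3, 0, 0, 0, 0.3], [2.4, 2.3, 3, 0, 0, 0, 0.3]],
])

```text
t: 12.43
eef_pos: [0.5868, -0.1882, 0.0212]
eef_rot: [0.061, 0.998, -0.0, -0.0]
wrist_force: [0.0, -0.5, -1.5]
grip_width: 0.0407
```

Release with a small opening, then raise.

Emit:
servo_tool([
  [[0, 0, 0, 0, 0, 0, 0.62], [0, 0, 0, 0, 0, 0, 0.62], [0, 0, 0, 0, 0, 0, 0.62], [0, 0, 0, 0, 0, 0, 0.62], [0, 0, -25, 0, 0, 0, 0.65], [0, 0, -60, 0, 0, 0, 0.65], [0, 0, -100, 0, 0, 0, 0.65], [0, 0, -140, 0, 0, 0, 0.65], [0, 0, -170, 0, 0, 0, 0.65], [0, 0, -170, 0, 0, 0, 0.65]],
])

```text
t: 13.27
eef_pos: [0.5904, -0.1899, 0.1997]
eef_rot: [0.061, 0.998, -0.003, 0.006]
wrist_force: [0.5, -0.8, 0.1]
grip_width: 0.0552
```

Run:
```python
from h import *
c,R,t,K=cam('wrist','w9')
c2,R2,t2,K2=cam('side','s9')
i=cv2.imread('pics/s9.png')[150:350,180:430]
cv2.imwrite('pics/w9b.png',np.vstack([cv2.imread('pics/w9.png')[:280],np.pad(cv2.resize(i,(375,300)),((0,0),(0,265),(0,0)))]))
for d in robot.masks_of('wrist','cob1'):
        v,u=np.nonzero(d['region'])
        b=[ray(R,t,K,x,y,.035)[:2] for x,y in zip(u,v)]; print(d['conf'],np.mean(b,0))
for d in robot.look_for('side','pumpkin1'): print(d['conf'],w(R2,t2,d['location']).round(3))
print(tw(0,-.076),robot.observe()['eef_pos'])
```

```text
0.63 [ 0.51896123 -0.12337266]
0.58 [ 0.58415759 -0.18808184]
0.81 [0.791 0.304 0.037]
0.79 [0.555 0.516 0.035]
0.67 [0.553 0.331 0.04 ]
0.62 [0.684 0.334 0.032]
[ 0.58598712 -0.18807824] [ 0.58607612 -0.18773513  0.19018314]
```

View pics/w9b.png

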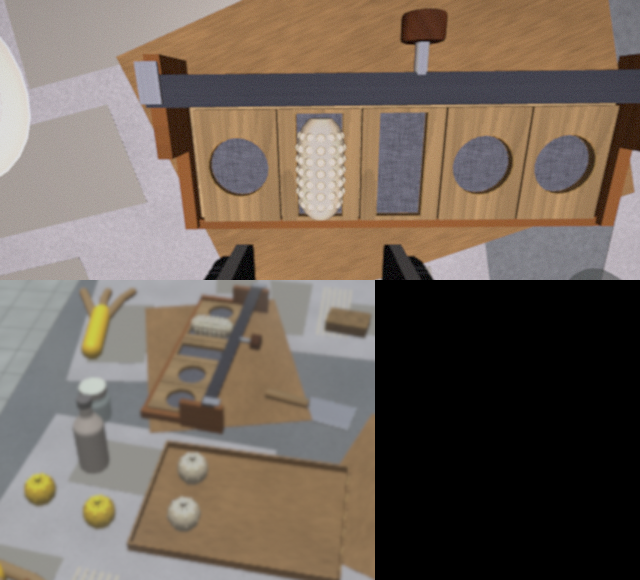

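Run:
```python
from h import *
c,R,t,K=cam('side')
for n in ['glue_bottle','paint_jar','water_cup']:
    for d in robot.look_for('side',n)[:2]: print(n,d['conf'],w(R,t,d['location']).round(3))
print(rel([.553,.217,.13]),ang())
```

```text
glue_bottle 0.79 [0.724 0.229 0.083]
glue_bottle 0.35 [0.35  0.013 0.006]
paint_jar 0.85 [0.751 0.096 0.066]
water_cup 0.61 [0.447 0.5   0.063]
water_cup 0.28 [ 0.585 -0.171  0.044]
[ 82.  397.6  60.3] 82.99736684476694
```

Emit:
servo_tool([
  [[5, 30, 0, 0, 0, 0, 0.8], [13, 67, 0, 0, 0, 0, 0.8], [21, 105, 0, 0, 0, 0, 0.8], [29, 143, 0, 0, 0, 0, 0.8], [37, 181, 0, 0, 0, 0, 0.8], [45, 219, 0, 0, 0, 0, 0.8], [53, 257, 0, 0, 0, 0, 0.8], [61, 295, 0, 0, 0, 0, 0.8], [69, 333, 10, 0, 0, 0, 0.8], [77, 365, 30, 0, 0, 0, 0.8], [82, 397, 50, 0, 0, 0, 0.8], [82, 397, 50, 0, 0, 0, 0.8]],
])

```text
t: 14.67
eef_pos: [0.5498, 0.2209, 0.1364]
eef_rot: [0.059, 0.998, 0.0, -0.004]
wrist_force: [-1.1, -0.5, -1.2]
grip_width: 0.0681
```

Emit:
servo_tool([
  [[0, 0, 0, 0, 0, 0, 0.8], [0, 0, 0, 0, 0, 0, 0.8], [0, 0, 0, 0, 0, 0, 0.8]],
])

```text
t: 14.92
eef_pos: [0.5544, 0.215, 0.1417]
eef_rot: [0.062, 0.998, -0.0, 0.0]
wrist_force: [0.7, -0.9, -0.7]
grip_width: 0.0681
```

Run:
```python
from h import *
c,R,t,K=cam('wrist','w10')
for d in robot.masks_of('wrist','pumpkin1'):
        v,u=np.nonzero(d['region'])
        x,y,ww,hh=cv2.boundingRect(np.c_[u,v].astype(np.int32)); p=ray(R,t,K,x+ww/2-.5,y+hh/2-.5,.025)
        print(d['conf'],(x,y,ww,hh),p.round(4),rel([p[0],p[1],.009]))
print(robot.observe()['eef_pos'],ang())
```

```text
0.67 (413, 140, 74, 69) [0.5534 0.3151 0.025 ] [ 13.9  99.4 133.1]
0.59 (287, 159, 68, 68) [0.5557 0.2162 0.025 ] [ -0.7   1.6 133.1]
0.37 (0, 191, 152, 49) [0.5502 0.0231 0.025 ] [ -19.1 -190.7  133. ]
[0.55465872 0.21469631 0.14205371] 82.89564710514537
```

View pics/w10.png

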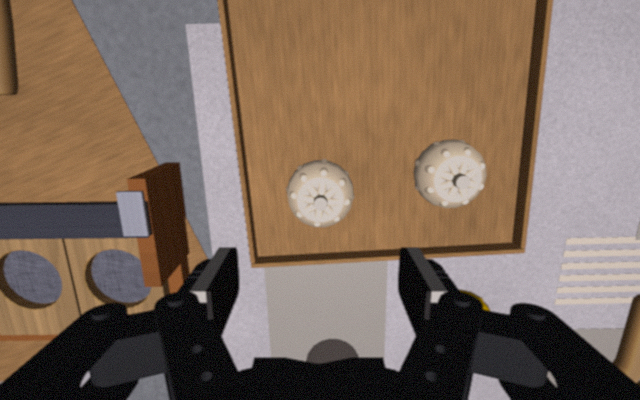

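Emit:
servo_tool([
  [[-0.5, 1.5, 35, 0, 0, 0, 0.8], [-0.5, 1.5, 70, 0, 0, 0, 0.8], [-0.5, 1.5, 105, 0, 0, 0, 0.8], [-0.5, 1.5, 125, 0, 0, 0, 0.8], [-0.5, 1.5, 132, 0, 0, 0, 0.8], [-0.5, 1.5, 132, 0, 0, 0, 0.8], [-0.5, 1.5, 132, 0, 0, 0, 0.8], [-0.5, 1.5, 132, 0, 0, 0, 0.4], [-0.5, 1.5, 132, 0, 0, 0, 0.4], [-0.5, 1.5, 132, 0, 0, 0, 0.4], [-0.5, 1.5, 132, 0, 0, 0, 0.4], [-0.5, 1.5, 132, 0, 0, 0, 0.4]],
], grip_force=50)

```text
t: 16.02
eef_pos: [0.5564, 0.2175, 0.0121]
eef_rot: [0.061, 0.998, 0.0, 0.002]
wrist_force: [-1.1, -0.7, 6.1]
grip_width: 0.0487
```

Emit:
servo_tool([
  [[0, 0, -10, 0, 0, 0, 0.4], [0, 0, -30, 0, 0, 0, 0.4], [0, 0, -60, 0, 0, 0, 0.4], [0, 0, -95, 0, 0, 0, 0.4], [0, 0, -130, 0, 0, 0, 0.4], [0, 0, -150, 0, 0, 0, 0.4], [0, 0, -150, 0, 0, 0, 0.4], [0, 0, -150, 0, 0, 0, 0.4]],
])

```text
t: 16.68
eef_pos: [0.5555, 0.2177, 0.1621]
eef_rot: [0.061, 0.998, 0.001, 0.002]
wrist_force: [-0.0, 0.7, -1.5]
grip_width: 0.049
```

Run:
```python
from h import *
c,R,t,K=cam('wrist','w11')
o=robot.observe();print(o['eef_pos'],ang(),o['grip_width'],rel([*tw(0,.076),.15]))
```

```text
[0.55429067 0.21744406 0.16009087] 83.0088839678249 0.04887736565131033 [ -80.8 -246.7   10.1]
```

View pics/w11.png

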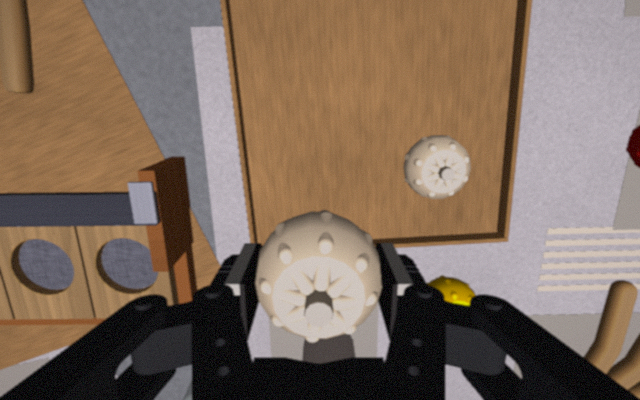

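Emit:
servo_tool([
  [[-10, -30, 0, 0, 0, 0, 0.4], [-22, -66, 0, 0, 0, 0, 0.4], [-34, -102, 0, 0, 0, 0, 0.4], [-46, -138, 0, 0, 0, 0, 0.4], [-58, -174, 0, 0, 0, 0, 0.4], [-70, -210, 0, 0, 0, 0, 0.4], [-81, -246.5, 0, 0, 0, 0, 0.4], [-81, -246.5, 0, 0, 0, 0, 0.4], [-81, -246.5, 0, 0, 0, 0, 0.4], [-81, -246.5, 0, 0, 0, 0, 0.4], [-81, -246.5, 0, 0, 0, 0, 0.4], [-81, -246.5, 0, 0, 0, 0, 0.4]],
])

```text
t: 17.73
eef_pos: [0.6043, -0.0356, 0.1588]
eef_rot: [0.06, 0.998, 0.0, -0.001]
wrist_force: [-0.0, 0.2, -0.9]
grip_width: 0.049
```

Run:
```python
from h import *
c,R,t,K=cam('wrist','w12')
i=c['img'][:,:,::-1].copy()
for y in [-.19,-.114,-.038,.038,.114,.19]:
    a=proj(R,t,K,[*tw(-.053,y),.021]);b=proj(R,t,K,[*tw(.053,y),.021])
    cv2.line(i,tuple(int(q) for q in a),tuple(int(q) for q in b),(0,0,255),1)
cv2.imwrite('pics/w12o.png',i)
o=robot.observe();print(o['eef_pos'],ang(),o['grip_width'],rel([*tw(0,.076),.019]))
```

```text
[ 0.6044504  -0.03561288  0.1590114 ] 83.11265035052138 0.04850699813528642 [ -0.4  -1.6 140. ]
```

View pics/w12o.png

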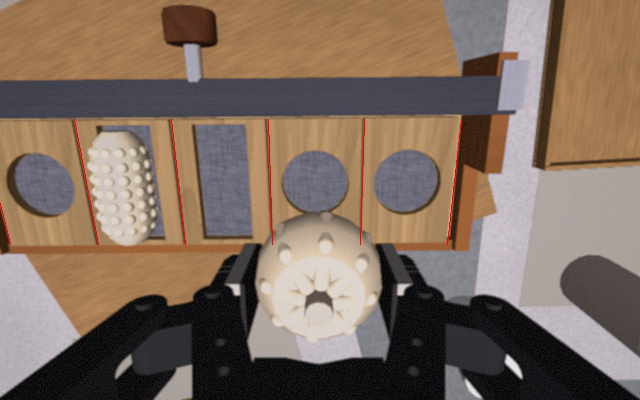

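Emit:
servo_tool([
  [[-0.4, -1.6, 30, 0, 0, 0, 0.4], [-0.4, -1.6, 65, 0, 0, 0, 0.4], [-0.4, -1.6, 95, 0, 0, 0, 0.4], [-0.4, -1.6, 110, 0, 0, 0, 0.4], [-0.4, -1.6, 115, 0, 0, 0, 0.4], [-0.4, -1.6, 115, 0, 0, 0, 0.4], [-0.4, -1.6, 115, 0, 0, 0, 0.4], [-0.4, -1.6, 115, 0, 0, 0, 0.4]],
])

```text
t: 18.45
eef_pos: [0.6064, -0.0387, 0.0461]
eef_rot: [0.061, 0.998, -0.0, 0.002]
wrist_force: [-0.1, 0.5, -0.4]
grip_width: 0.049
```

Run:
```python
from h import *
o=robot.observe();print(o['eef_pos'],ang(),o['grip_width'],rel([*tw(0,.076),.019]))
```

```text
[ 0.60644244 -0.03873835  0.04611161] 83.03627250313083 0.04903155249315841 [ 2.2  1.3 27.1]
```

Emit:
servo_tool([
  [[1.5, 1.3, 5, 0, 0, 0, 0.4], [1.5, 1.3, 10, 0, 0, 0, 0.4], [1.5, 1.3, 14, 0, 0, 0, 0.4], [1.5, 1.3, 14, 0, 0, 0, 0.4], [1.5, 1.3, 14, 0, 0, 0, 0.4], [1.5, 1.3, 14, 0, 0, 0, 0.4]],
])

```text
t: 18.95
eef_pos: [0.6038, -0.0374, 0.0303]
eef_rot: [0.061, 0.998, -0.0, -0.0]
wrist_force: [0.6, -0.7, -0.5]
grip_width: 0.0488
```

Run:
```python
from h import *
o=robot.observe();print(o['eef_pos'],ang(),o['grip_width'],o['wrist_force'],rel([*tw(0,.076),.019]))
```

```text
[ 0.60375314 -0.03742392  0.03028408] 82.99323060340681 0.04880886147248383 [ 0.56879217 -0.7248201  -0.53144062] [-0.7  0.3 11.3]
```

Emit:
servo_tool([
  [[-0.7, 0.2, 4, 0, 0, 0, 0.4], [-0.7, 0.2, 8, 0, 0, 0, 0.4], [-0.7, 0.2, 11, 0, 0, 0, 0.4], [-0.7, 0.2, 11, 0, 0, 0, 0.4], [-0.7, 0.2, 11, 0, 0, 0, 0.4], [-0.7, 0.2, 11, 0, 0, 0, 0.4]],
])

```text
t: 19.45
eef_pos: [0.6044, -0.0372, 0.0192]
eef_rot: [0.061, 0.998, 0.0, -0.0]
wrist_force: [-0.7, -0.4, 0.5]
grip_width: 0.0486
```

Emit:
servo_tool([
  [[0, 0, 0, 0, 0, 0, 0.7], [0, 0, 0, 0, 0, 0, 0.7], [0, 0, 0, 0, 0, 0, 0.7], [0, 0, 0, 0, 0, 0, 0.75], [0, 0, -25, 0, 0, 0, 0.75], [0, 0, -60, 0, 0, 0, 0.75], [0, 0, -100, 0, 0, 0, 0.75], [0, 0, -140, 0, 0, 0, 0.75], [0, 0, -160, 0, 0, 0, 0.75], [0, 0, -160, 0, 0, 0, 0.75]],
])

```text
t: 20.28
eef_pos: [0.6078, -0.0379, 0.1859]
eef_rot: [0.061, 0.998, -0.001, 0.006]
wrist_force: [0.3, -0.1, 0.9]
grip_width: 0.0642
```

Run:
```python
from h import *
c,R,t,K=cam('wrist','w13')
for d in robot.masks_of('wrist','pumpkin1'):
        v,u=np.nonzero(d['region'])
        x,y,ww,hh=cv2.boundingRect(np.c_[u,v].astype(np.int32)); p=ray(R,t,K,x+ww/2-.5,y+hh/2-.5,.032)
        print(d['conf'],(x,y,ww,hh),p.round(4))
c,R,t,K=cam('side','s13')
for d in robot.look_for('side','pumpkin1'): print(d['conf'],w(R,t,d['location']).round(3))
print(tw(0,.076),robot.observe()['joints'],rel([.553,.314,.18]))
```

```text
0.79 (290, 145, 60, 59) [ 0.6043 -0.037   0.032 ]
0.48 (520, 0, 120, 158) [0.5519 0.1793 0.032 ]
0.18 (0, 5, 512, 106) [ 0.5045 -0.0757  0.032 ]
0.95 [0.554 0.517 0.033]
0.89 [0.789 0.303 0.036]
0.73 [0.685 0.337 0.034]
0.64 [0.549 0.325 0.039]
0.59 [ 0.602 -0.025  0.042]
0.25 [ 0.482 -0.54   0.016]
[ 0.60450228 -0.03721012] [-2.45519867e-01  3.95724150e-01  1.47384017e+00  2.15170661e-05
  1.27486870e+00 -1.69413417e+00] [ 92.8 342.2  -1.9]
```

View pics/w13.png

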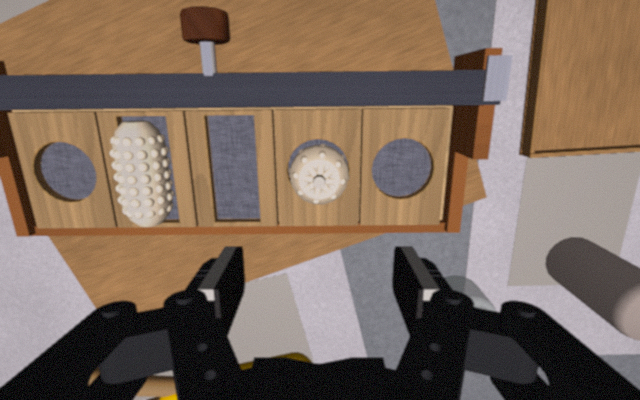

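View pics/s13.png

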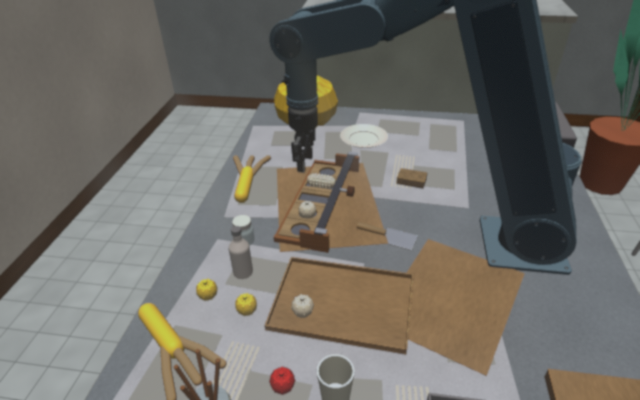

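Emit:
servo_tool([
  [[8, 30, 0, 0, 0, 7, 0.8], [18, 67, 0, 0, 0, 14, 0.8], [28, 105, 0, 0, 0, 21, 0.8], [38, 142, 0, 0, 0, 28, 0.8], [48, 179, 0, 0, 0, 35, 0.8], [58, 216, 0, 0, 0, 42, 0.8], [68, 253, 0, 0, 0, 49, 0.8], [78, 290, 0, 0, 0, 56, 0.8], [88, 325, 0, 0, 0, 63, 0.8], [93, 342, 0, 0, 0, 70, 0.8], [93, 342, 0, 0, 0, 77, 0.8], [93, 342, 0, 0, 0, 84, 0.8]],
])

```text
t: 21.48
eef_pos: [0.5519, 0.3151, 0.1765]
eef_rot: [0.711, 0.703, -0.002, -0.001]
wrist_force: [0.4, -0.9, -0.4]
grip_width: 0.0683
```

Emit:
servo_tool([
  [[0, 0, 0, 0, 0, 6, 0.8], [0, 0, 0, 0, 0, 6, 0.8], [0, 0, 0, 0, 0, 6, 0.8], [0, 0, 0, 0, 0, 6, 0.8], [0, 0, 0, 0, 0, 6, 0.8]],
])

```text
t: 21.9
eef_pos: [0.5536, 0.3133, 0.1786]
eef_rot: [0.745, 0.667, -0.001, -0.0]
wrist_force: [0.3, -0.2, 0.1]
grip_width: 0.0683
```

Run:
```python
from h import *
c,R,t,K=cam('wrist','w14')
for d in robot.masks_of('wrist','pumpkin1'):
        v,u=np.nonzero(d['region'])
        x,y,ww,hh=cv2.boundingRect(np.c_[u,v].astype(np.int32)); p=ray(R,t,K,x+ww/2-.5,y+hh/2-.5,.025)
        print(d['conf'],(x,y,ww,hh),p.round(4),rel([p[0],p[1],.010]))
print(robot.observe()['eef_pos'],ang())
```

```text
0.93 (558, 142, 79, 61) [0.7936 0.2932 0.025 ] [  6.5 240.6 169. ]
0.72 (439, 118, 67, 62) [0.686  0.3256 0.025 ] [ 26.9 130.  169. ]
0.64 (289, 149, 59, 59) [0.5532 0.3146 0.025 ] [  1.2  -0.7 169.1]
[0.55384285 0.31332353 0.17907238] -6.356197820952949
```

View pics/w14.png

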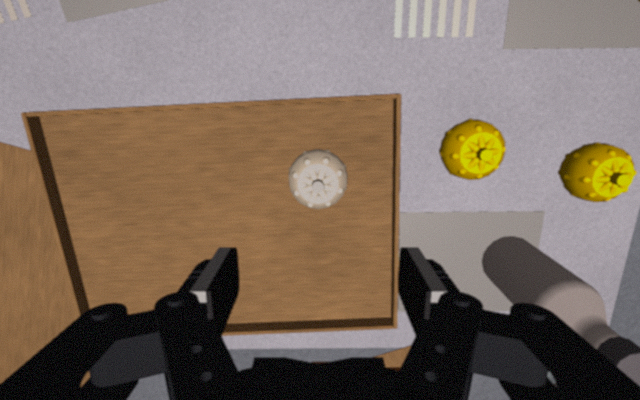

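Emit:
servo_tool([
  [[1, -0.7, 35, 0, 0, 0.7, 0.8], [1, -0.7, 70, 0, 0, 0.7, 0.8], [1, -0.7, 105, 0, 0, 0.7, 0.8], [1, -0.7, 135, 0, 0, 0.7, 0.8], [1, -0.7, 155, 0, 0, 0.7, 0.8], [1, -0.7, 168, 0, 0, 0.7, 0.8], [1, -0.7, 168, 0, 0, 0.7, 0.8], [1, -0.7, 168, 0, 0, 0.7, 0.8], [1, -0.7, 168, 0, 0, 0.7, 0.4], [1, -0.7, 168, 0, 0, 0.7, 0.4], [1, -0.7, 168, 0, 0, 0.7, 0.4], [1, -0.7, 168, 0, 0, 0.7, 0.4]],
])

```text
t: 23.0
eef_pos: [0.5549, 0.3153, 0.014]
eef_rot: [0.75, 0.662, 0.002, 0.001]
wrist_force: [-1.2, 0.2, 5.9]
grip_width: 0.0489
```

Emit:
servo_tool([
  [[0, 0, 0, 0, 0, 0, 0.4], [0, 0, -10, 0, 0, 0, 0.4], [0, 0, -30, 0, 0, 0, 0.4], [0, 0, -60, 0, 0, 0, 0.4], [0, 0, -95, 0, 0, 0, 0.4], [0, 0, -130, 0, 0, 0, 0.4], [0, 0, -150, 0, 0, 0, 0.4], [0, 0, -150, 0, 0, 0, 0.4], [0, 0, -150, 0, 0, 0, 0.4]],
])

```text
t: 23.75
eef_pos: [0.5541, 0.315, 0.1639]
eef_rot: [0.75, 0.662, 0.002, 0.001]
wrist_force: [-0.4, -0.2, -1.8]
grip_width: 0.0487
```

Run:
```python
from h import *
c,R,t,K=cam('wrist','w15')
o=robot.observe();print(o['eef_pos'],ang(),o['grip_width'],rel([*tw(0,.152),.16]))
```

```text
[0.55298208 0.31458818 0.1618401 ] -7.103903577538263 0.048937735664354956 [-266.7   94.5    1.8]
```

View pics/w15.png

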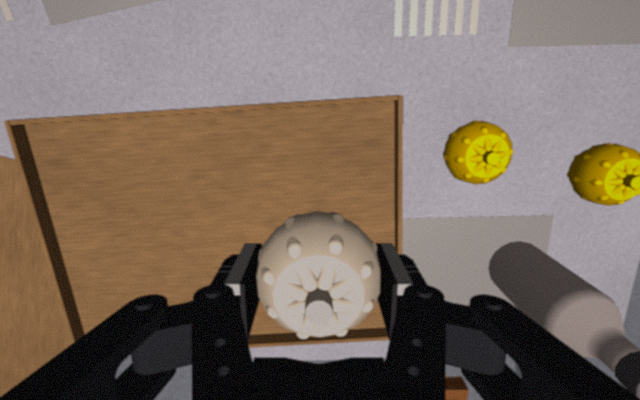

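Emit:
servo_tool([
  [[-30, 5, 0, 0, 0, 0, 0.4], [-67, 15, 0, 0, 0, 0, 0.4], [-105, 28, 0, 0, 0, 0, 0.4], [-142, 42, 0, 0, 0, 0, 0.4], [-179, 56, 0, 0, 0, 0, 0.4], [-216, 72, 0, 0, 0, 0, 0.4], [-250, 87, 0, 0, 0, 0, 0.4], [-267, 94.5, 0, 0, 0, 0, 0.4], [-267, 94.5, 0, 0, 0, 0, 0.4], [-267, 94.5, 0, 0, 0, 0, 0.4], [-267, 94.5, 0, 0, 0, 0, 0.4], [-267, 94.5, 0, 0, 0, 0, 0.4]],
])

```text
t: 24.8
eef_pos: [0.613, 0.0393, 0.1604]
eef_rot: [0.749, 0.662, -0.001, -0.001]
wrist_force: [0.2, 1.0, -1.5]
grip_width: 0.0491
```

Run:
```python
from h import *
c,R,t,K=cam('wrist','w16')
c,R,t,K=cam('side','s16')
o=robot.observe();print(o['eef_pos'],ang(),o['grip_width'],rel([*tw(0,.152),.0195]))
```

```text
[0.6133755  0.0394486  0.16094746] -7.002135290627412 0.0491046359822829 [ -1.2   0.7 141.4]
```

View pics/w16.png

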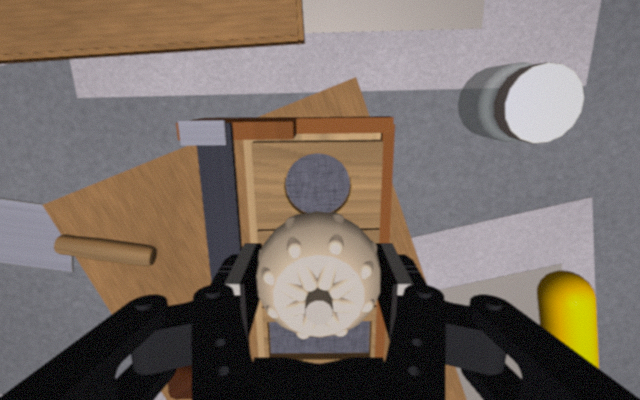

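View pics/s16.png

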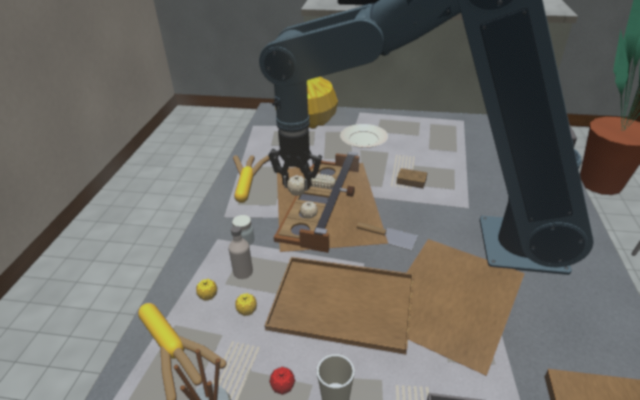

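Emit:
servo_tool([
  [[-1, 0.7, 30, 0, 0, 0, 0.4], [-1, 0.7, 60, 0, 0, 0, 0.4], [-1, 0.7, 80, 0, 0, 0, 0.4], [-1, 0.7, 95, 0, 0, 0, 0.4], [-1, 0.7, 102, 0, 0, 0, 0.4], [-1, 0.7, 108, 0, 0, 0, 0.4], [-1, 0.7, 108, 0, 0, 0, 0.4], [-1, 0.7, 108, 0, 0, 0, 0.4], [-1, 0.7, 108, 0, 0, 0, 0.4], [-1, 0.7, 108, 0, 0, 0, 0.4]],
])

```text
t: 25.73
eef_pos: [0.6154, 0.0369, 0.0546]
eef_rot: [0.75, 0.662, 0.001, 0.001]
wrist_force: [0.1, -0.8, -0.7]
grip_width: 0.0489
```

Run:
```python
from h import *
c,R,t,K=cam('wrist','w17')
o=robot.observe();print(o['eef_pos'],ang(),o['grip_width'],o['wrist_force'],rel([*tw(0,.152),.0195]))
```

```text
[0.61523559 0.03687051 0.05441923] -7.109159879370436 0.04869843920886363 [ 0.71091481  0.25401777 -1.15728604] [ 1.2 -1.7 34.9]
```

View pics/w17.png

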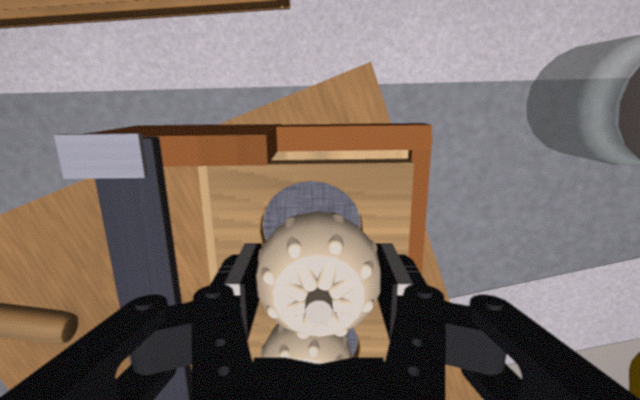

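Emit:
servo_tool([
  [[1.2, -1.7, 5, 0, 0, 0, 0.4], [1.2, -1.7, 10, 0, 0, 0, 0.4], [1.2, -1.7, 15, 0, 0, 0, 0.4], [1.2, -1.7, 20, 0, 0, 0, 0.4], [1.2, -1.7, 20, 0, 0, 0, 0.4], [1.2, -1.7, 20, 0, 0, 0, 0.4], [1.2, -1.7, 20, 0, 0, 0, 0.4]],
])

```text
t: 26.37
eef_pos: [0.613, 0.0383, 0.0332]
eef_rot: [0.75, 0.662, -0.0, -0.0]
wrist_force: [0.7, -0.5, -0.7]
grip_width: 0.0489
```

Run:
```python
from h import *
c,R,t,K=cam('wrist','w18')
o=robot.observe();print(o['eef_pos'],ang(),o['grip_width'],o['wrist_force'],rel([*tw(0,.152),.0195]))
```

```text
[0.61317383 0.03828105 0.03337621] -7.110628310545964 0.04857719402833953 [-0.22617707 -0.22078362 -1.08464021] [ 0.   0.6 13.9]
```

View pics/w18.png

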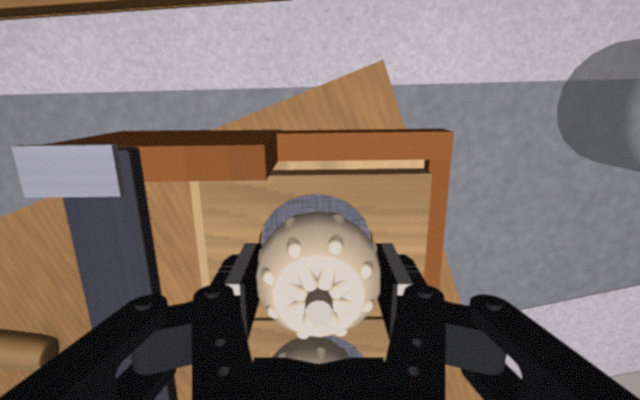

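Emit:
servo_tool([
  [[0, 0.6, 3, 0, 0, 0, 0.4], [0, 0.6, 6, 0, 0, 0, 0.4], [0, 0.6, 8, 0, 0, 0, 0.4], [0, 0.6, 8, 0, 0, 0, 0.4], [0, 0.6, 8, 0, 0, 0, 0.4]],
])

```text
t: 26.83
eef_pos: [0.6134, 0.0383, 0.025]
eef_rot: [0.75, 0.662, -0.0, -0.0]
wrist_force: [-0.0, -0.3, -0.8]
grip_width: 0.0488
```

Emit:
servo_tool([
  [[0, 0, 2, 0, 0, 0, 0.4], [0, 0, 4, 0, 0, 0, 0.4], [0, 0, 6, 0, 0, 0, 0.4], [0, 0, 6, 0, 0, 0, 0.4], [0, 0, 6, 0, 0, 0, 0.4], [0, 0, 6, 0, 0, 0, 0.4]],
])

```text
t: 27.33
eef_pos: [0.6138, 0.0382, 0.0209]
eef_rot: [0.75, 0.662, 0.0, 0.0]
wrist_force: [-4.0, 0.6, 9.8]
grip_width: 0.0485
```

Run:
```python
from h import *
c,R,t,K=cam('wrist','w19')
o=robot.observe();print(o['eef_pos'],ang(),o['grip_width'],o['wrist_force'],rel([*tw(0,.152),.0195]))
```

```text
[0.61380354 0.03819427 0.02095905] -7.0964480507626675 0.04893494348665995 [-3.98892463 -0.05985718 11.06980546] [ 0.  -0.   1.5]
```

View pics/w19.png

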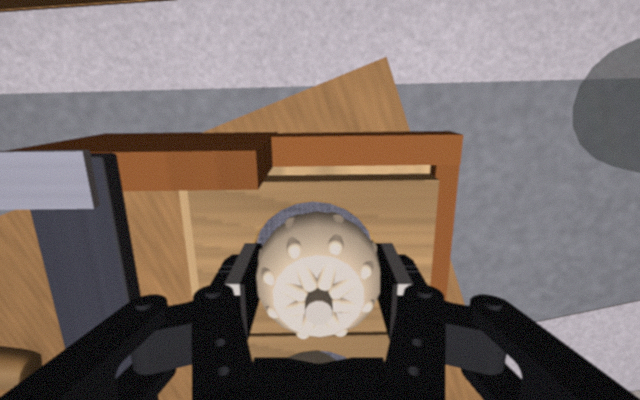

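Emit:
servo_tool([
  [[0, 0, -1, 0, 0, 0, 0.66], [0, 0, -1, 0, 0, 0, 0.66], [0, 0, -1, 0, 0, 0, 0.66], [0, 0, -1, 0, 0, 0, 0.66], [0, 0, -15, 0, 0, 0, 0.66], [0, 0, -40, 0, 0, 0, 0.66], [0, 0, -80, 0, 0, 0, 0.66], [0, 0, -120, 0, 0, 0, 0.66], [0, 0, -160, 0, 0, 0, 0.7], [0, 0, -190, 0, 0, 0, 0.7], [0, 0, -190, 0, 0, 0, 0.7]],
])

```text
t: 28.3
eef_pos: [0.6174, 0.0379, 0.2173]
eef_rot: [0.75, 0.662, 0.004, 0.005]
wrist_force: [0.8, 1.0, 0.8]
grip_width: 0.0595
```

Run:
```python
from h import *
c,R,t,K=cam('wrist','w20')
for d in robot.masks_of('wrist','pumpkin1'):
        v,u=np.nonzero(d['region'])
        x,y,ww,hh=cv2.boundingRect(np.c_[u,v].astype(np.int32)); p=ray(R,t,K,x+ww/2-.5,y+hh/2-.5,.032)
        print(d['conf'],(x,y,ww,hh),p.round(4))
c,R,t,K=cam('side','s20')
for d in robot.look_for('side','pumpkin1'): print(d['conf'],w(R,t,d['location']).round(3))
print(tw(0,.152),robot.observe()['joints'],rel([*tw(-.145,0),.2]))
```

```text
0.83 (285, 147, 54, 54) [0.6131 0.0369 0.032 ]
0.59 (283, 220, 50, 51) [ 0.5994 -0.0362  0.032 ]
0.86 [0.79  0.305 0.038]
0.75 [0.615 0.054 0.048]
0.61 [0.684 0.337 0.031]
0.61 [0.554 0.518 0.036]
[0.61375986 0.03822394] [-1.19002525e-01  3.90066900e-01  1.40679294e+00 -1.63134049e-08
  1.34761814e+00  5.06853431e-03] [-152.3 -143.6    8. ]
```

View pics/w20.png

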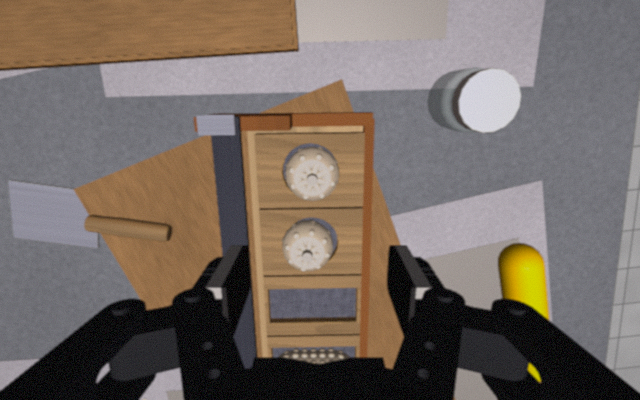

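View pics/s20.png

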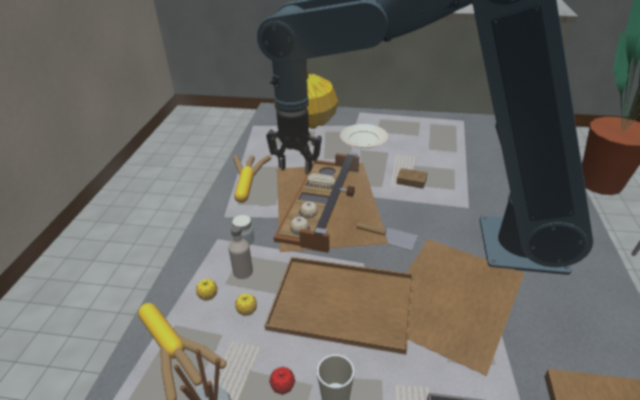

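Emit:
servo_tool([
  [[-20, 0, 0, 0, 0, -7, 0.7], [-40, 0, 0, 0, 0, -14, 0.7], [-60, 0, 0, 0, 0, -21, 0.7], [-76, 0, 0, 0, 0, -28, 0.7], [-76, 0, 0, 0, 0, -35, 0.7], [-76, 0, 0, 0, 0, -42, 0.7], [-76, 0, 0, 0, 0, -49, 0.7], [-76, 0, 0, 0, 0, -56, 0.7], [-76, 0, 0, 0, 0, -63, 0.7], [-76, 0, 0, 0, 0, -70, 0.7], [-76, 0, 0, 0, 0, -77, 0.7], [-76, 0, 0, 0, 0, -84, 0.7]],
])

```text
t: 29.5
eef_pos: [0.603, -0.0369, 0.2065]
eef_rot: [0.111, 0.994, 0.0, -0.002]
wrist_force: [0.2, 0.7, -0.2]
grip_width: 0.0598
```

Emit:
servo_tool([
  [[0, 0, 0, 0, 0, -6, 0.7], [0, 0, 0, 0, 0, -6, 0.7], [0, 0, 0, 0, 0, -6, 0.7], [0, 0, 0, 0, 0, -6, 0.7], [0, 0, 0, 0, 0, -6, 0.7]],
])

```text
t: 29.92
eef_pos: [0.6039, -0.0371, 0.2086]
eef_rot: [0.063, 0.998, 0.0, -0.001]
wrist_force: [0.3, 0.7, -0.5]
grip_width: 0.0597
```

Run:
```python
from h import *
c,R,t,K=cam('wrist','w21')
i=c['img'][:,:,::-1].copy()
for y in [.076,.152]:
    th=np.linspace(0,2*np.pi,40)
    q=np.array([proj(R,t,K,[*tw(.028*np.cos(a),y+.028*np.sin(a)),.021]) for a in th]).astype(int)
    cv2.polylines(i,[q],True,(0,0,255),1)
cv2.imwrite('pics/w21o.png',cv2.resize(i[60:260,240:560],None,fx=2.4,fy=2.4,interpolation=cv2.INTER_CUBIC))
for nm,z in [('pumpkin1',.032),('cob1',.035)]:
  for d in robot.masks_of('wrist',nm):
        v,u=np.nonzero(d['region'])
        x,y,ww,hh=cv2.boundingRect(np.c_[u,v].astype(np.int32)); p=ray(R,t,K,x+ww/2-.5,y+hh/2-.5,z)
        print(nm,d['conf'],(x,y,ww,hh),p.round(4))
for y in [-.076,.076,.152]: print(tw(0,y))
print(robot.observe()['eef_pos'],ang(),rel([*tw(-.1105,0),.19]),rel([*tw(-.1105,0),.045]))
```

```text
pumpkin1 0.89 (292, 142, 55, 56) [ 0.5991 -0.0361  0.032 ]
pumpkin1 0.69 (371, 148, 58, 55) [0.6138 0.0378 0.032 ]
cob1 0.89 (125, 126, 59, 99) [ 0.5843 -0.1882  0.035 ]
[ 0.58598712 -0.18807824]
[ 0.60450228 -0.03721012]
[0.61375986 0.03822394]
[ 0.60413911 -0.03717047  0.20916905] 82.83754187363199 [109.9 -76.3  19.2] [109.9 -76.3 164.2]
```

View pics/w21.png

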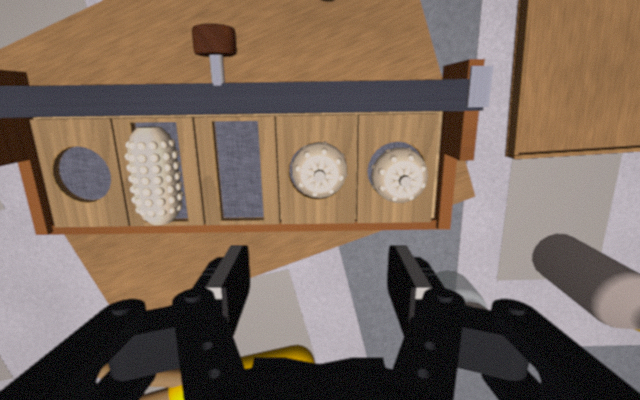

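View pics/w21o.png

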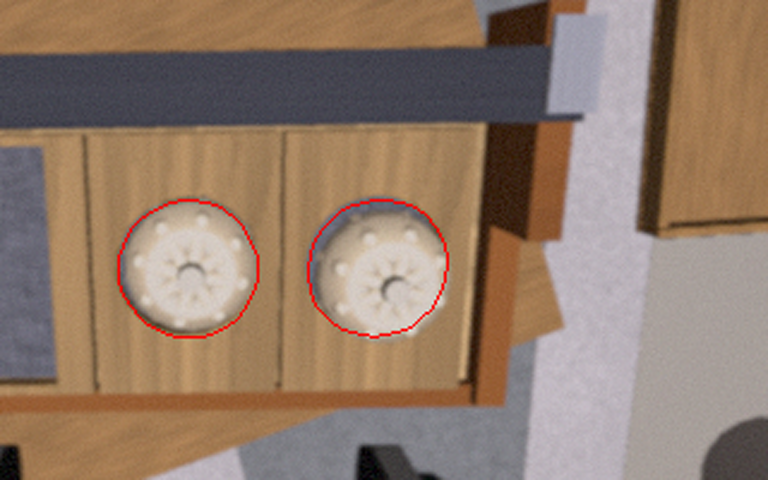

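Run:
```python
from h import *
c,R,t,K=cam('wrist')
i=c['img'][:,:,::-1].copy()
for ctr,col in [((.5991,-.0361),0),((.6045,-.0372),1),((.6138,.0378),0)]:
    print(ctr,'stem top',proj(R,t,K,[*ctr,.060]).round(1),'stem base',proj(R,t,K,[*ctr,.052]).round(1),'eq',proj(R,t,K,[*ctr,.03]).round(1))
j=cv2.resize(i[120:220,270:450],None,fx=4.4,fy=4.4,interpolation=cv2.INTER_CUBIC)
cv2.imwrite('pics/w22.png',j)
c,R,t,K=cam('scene','sc22')
j=cv2.imread('pics/sc22.png')[140:260,220:360]; cv2.imwrite('pics/sc22c.png',cv2.resize(j,None,fx=5,fy=5,interpolation=cv2.INTER_CUBIC))
```

```text
(0.5991, -0.0361) stem top [319.1 175.5] stem base [319.1 173.5] eq [319.1 168.4]
(0.6045, -0.0372) stem top [318.6 181.7] stem base [318.6 179.6] eq [318.6 174.2]
(0.6138, 0.0378) stem top [406.6 181.5] stem base [404.4 179.4] eq [398.9 174. ]
```

View pics/w22.png

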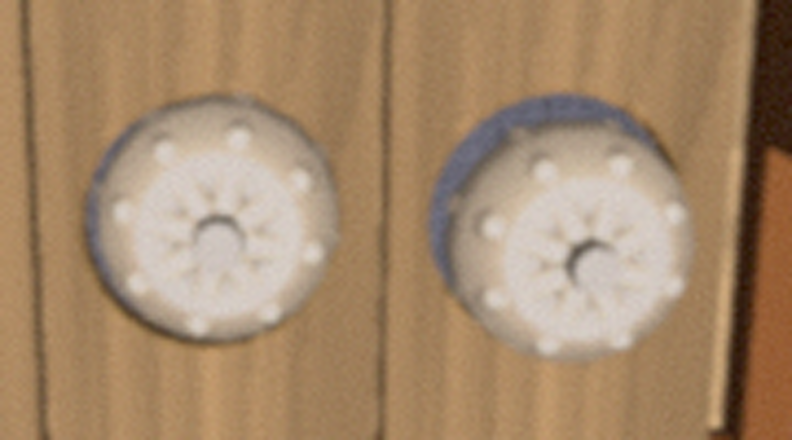

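View pics/sc22c.png

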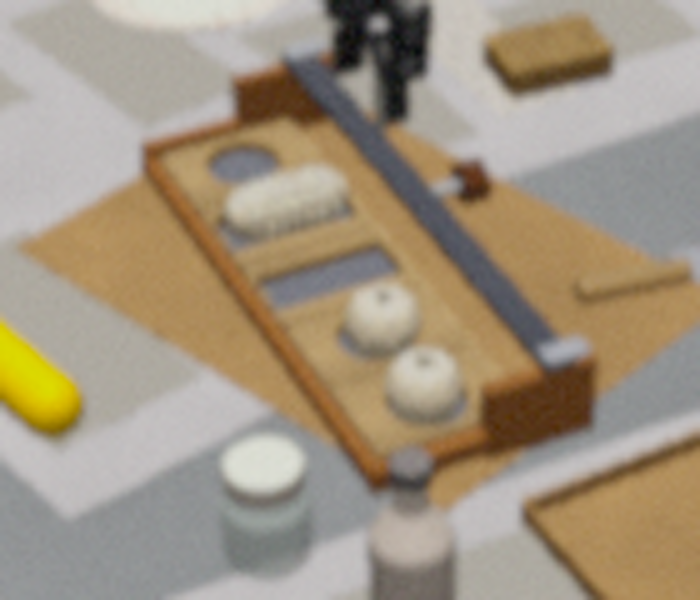

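Emit:
servo_tool([
  [[5, 0.5, 35, 0, 0, 0, 0.7], [5, 0.5, 70, 0, 0, 0, 0.7], [5, 0.5, 105, 0, 0, 0, 0.7], [5, 0.5, 130, 0, 0, 0, 0.7], [5, 0.5, 140, 0, 0, 0, 0.7], [5, 0.5, 140, 0, 0, 0, 0.7], [5, 0.5, 140, 0, 0, 0, 0.7], [5, 0.5, 140, 0, 0, 0, 0.7], [5, 0.5, 140, 0, 0, 0, 0.7]],
])

```text
t: 30.92
eef_pos: [0.6009, -0.0364, 0.0716]
eef_rot: [0.062, 0.998, -0.0, 0.002]
wrist_force: [0.2, -0.2, 0.3]
grip_width: 0.0601
```

Run:
```python
from h import *
c,R,t,K=cam('wrist','w23')
for d in robot.masks_of('wrist','pumpkin1'):
        v,u=np.nonzero(d['region'])
        x,y,ww,hh=cv2.boundingRect(np.c_[u,v].astype(np.int32)); p=ray(R,t,K,x+ww/2-.5,y+hh/2-.5,.032)
        print(d['conf'],(x,y,ww,hh),p.round(4),rel([p[0],p[1],.022]))
print(robot.observe()['eef_pos'])
```

```text
0.96 (404, 187, 102, 94) [0.614  0.0385 0.032 ] [-4.1 76.  49.1]
0.91 (273, 178, 93, 94) [ 0.5993 -0.0361  0.032 ] [ 1.3  0.1 49.1]
[ 0.60043319 -0.03631143  0.07111551]
```

View pics/w23.png

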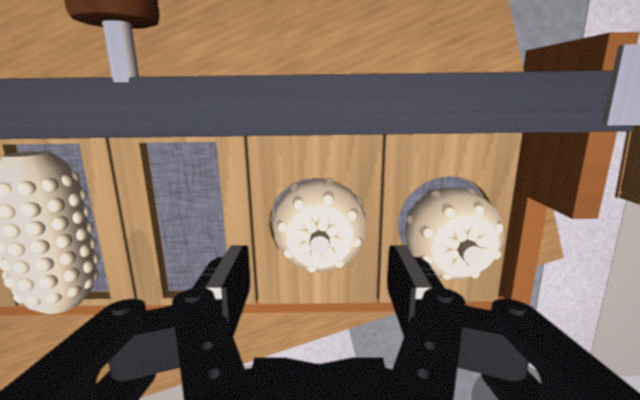

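Emit:
servo_tool([
  [[1, 0, 15, 0, 0, 0, 0.68], [1, 0, 30, 0, 0, 0, 0.68], [1, 0, 42, 0, 0, 0, 0.68], [1, 0, 47, 0, 0, 0, 0.68], [1, 0, 47, 0, 0, 0, 0.68], [1, 0, 47, 0, 0, 0, 0.68], [1, 0, 47, 0, 0, 0, 0.45], [1, 0, 47, 0, 0, 0, 0.45], [1, 0, 47, 0, 0, 0, 0.45], [1, 0, 47, 0, 0, 0, 0.45]],
], grip_force=30)

```text
t: 31.85
eef_pos: [0.5991, -0.0361, 0.0233]
eef_rot: [0.062, 0.998, -0.0, 0.001]
wrist_force: [0.8, 0.3, 4.8]
grip_width: 0.0494
```

Emit:
servo_tool([
  [[-2, 0, -1, 0, 0, 0, 0.45], [-4, 0, -1, 0, 0, 0, 0.45], [-5, 0, -1, 0, 0, 0, 0.45], [-5, 0, -1, 0, 0, 0, 0.45], [-5, 0, -1, 0, 0, 0, 0.45], [-5, 0, -1, 0, 0, 0, 0.45]],
])

```text
t: 32.35
eef_pos: [0.603, -0.0365, 0.0233]
eef_rot: [0.062, 0.998, 0.0, -0.0]
wrist_force: [-1.5, 0.3, 3.1]
grip_width: 0.0495
```

Run:
```python
from h import *
o=robot.observe();print(o['eef_pos'],o['grip_width'],o['wrist_force'],rel([*tw(0,.076),.022]))
```

```text
[ 0.60303804 -0.03652708  0.02332408] 0.04953939722522685 [-1.48825791  0.29708973  3.07737081] [-1.5 -0.5  1.3]
```

Centred to 1.5 mm; release and rise.

Emit:
servo_tool([
  [[-1, 0, 0, 0, 0, 0, 0.5], [-1, 0, 0, 0, 0, 0, 0.68], [-1, 0, 0, 0, 0, 0, 0.68], [-1, 0, 0, 0, 0, 0, 0.68], [-1, 0, 0, 0, 0, 0, 0.68], [-1, 0, -15, 0, 0, 0, 0.68], [-1, 0, -40, 0, 0, 0, 0.68], [-1, 0, -75, 0, 0, 0, 0.68], [-1, 0, -110, 0, 0, 0, 0.68], [-1, 0, -145, 0, 0, 0, 0.68], [-1, 0, -180, 0, 0, 0, 0.68], [-1, 0, -180, 0, 0, 0, 0.68]],
])

```text
t: 33.35
eef_pos: [0.6083, -0.0375, 0.2117]
eef_rot: [0.062, 0.998, -0.001, 0.007]
wrist_force: [2.0, 0.1, 1.0]
grip_width: 0.0579
```

Run:
```python
from h import *
c,R,t,K=cam('wrist','w24')
for nm,z in [('pumpkin1',.032),('cob1',.035)]:
  for d in robot.masks_of('wrist',nm):
        v,u=np.nonzero(d['region'])
        x,y,ww,hh=cv2.boundingRect(np.c_[u,v].astype(np.int32)); p=ray(R,t,K,x+ww/2-.5,y+hh/2-.5,z)
        print(nm,d['conf'],(x,y,ww,hh),p.round(4),'stem',proj(R,t,K,[p[0],p[1],.06]).round(1))
print(robot.observe()['eef_pos'],ang(),rel([*tw(-.1105,0),.12]))
```

```text
pumpkin1 0.92 (371, 139, 57, 56) [0.6132 0.0374 0.032 ] stem [406.1 173.3]
pumpkin1 0.79 (292, 139, 55, 56) [ 0.604  -0.0369  0.032 ] stem [319.  173.3]
pumpkin1 0.52 (0, 14, 494, 212) [ 0.5531 -0.0964  0.032 ] stem [239.8 122.2]
pumpkin1 0.18 (356, 104, 85, 111) [0.606  0.0369 0.032 ] stem [405.1 165.2]
cob1 0.77 (126, 117, 60, 100) [ 0.5845 -0.1876  0.035 ] stem [142.5 172.6]
[ 0.60418659 -0.03666291  0.20328952] 82.89455334746647 [110.  -76.7  83.2]
```

View pics/w24.png

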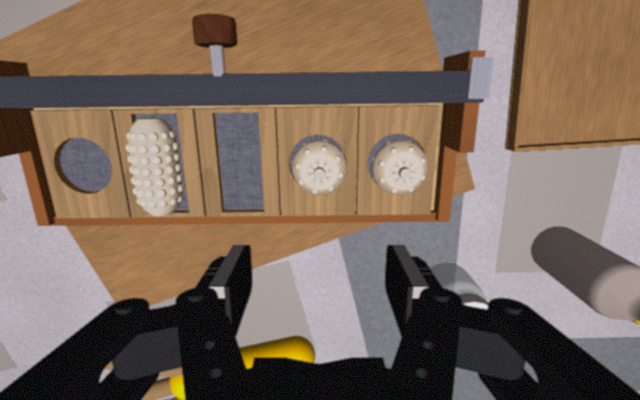

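Emit:
servo_tool([
  [[30, -20, 0, 0, 0, 0, 0.9], [60, -42, 0, 0, 0, 0, 0.9], [90, -63, 10, 0, 0, 0, 0.9], [110, -77, 40, 0, 0, 0, 0.9], [110, -77, 70, 0, 0, 0, 0.9], [110, -77, 83, 0, 0, 0, 0.9], [110, -77, 83, 0, 0, 0, 0.9], [110, -77, 83, 0, 0, 0, 0.9], [110, -77, 83, 0, 0, 0, 0.9]],
])

```text
t: 34.25
eef_pos: [0.4859, -0.0995, 0.1203]
eef_rot: [0.062, 0.998, 0.0, -0.0]
wrist_force: [0.9, 0.5, -0.2]
grip_width: 0.077
```

Run:
```python
from h import *
c,R,t,K=cam('wrist','w25')
print(proj(R,t,K,[*tw(-.1105,0),.078]))
print(robot.observe()['eef_pos'],ang(),rel([*tw(-.1105,0),.046]))
```

```text
[319.1708621  225.19398801]
[ 0.48635832 -0.09959672  0.12086368] 82.91548080261154 [ 0.9  0.3 74.9]
```

View pics/w25.png

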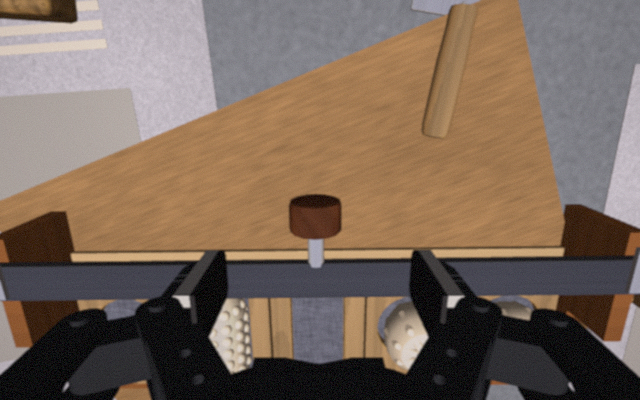

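Emit:
servo_tool([
  [[1.5, 0, 30, 0, 0, 0, 0.9], [1.5, 0, 60, 0, 0, 0, 0.9], [1.5, 0, 74, 0, 0, 0, 0.9], [1.5, 0, 74, 0, 0, 0, 0.9], [1.5, 0, 74, 0, 0, 0, 0.2], [1.5, 0, 74, 0, 0, 0, 0.2], [1.5, 0, 74, 0, 0, 0, 0.2], [1.5, 0, 74, 0, 0, 0, 0.2], [1.5, 0, 74, 0, 0, 0, 0.2], [1.5, 0, 74, 0, 0, 0, 0.2]],
], grip_force=60)

```text
t: 35.13
eef_pos: [0.4853, -0.1014, 0.0484]
eef_rot: [0.062, 0.998, -0.002, 0.002]
wrist_force: [-3.7, -6.8, 6.8]
grip_width: 0.0303
```

Emit:
servo_tool([
  [[-8, 0, 0, 0, 0, 0, 0.2], [-16, 0, 0, 0, 0, 0, 0.2], [-24, 0, 0, 0, 0, 0, 0.2], [-32, 0, 0, 0, 0, 0, 0.2], [-40, 0, 0, 0, 0, 0, 0.2], [-46, 0, 0, 0, 0, 0, 0.2], [-47, 0, 0, 0, 0, 0, 0.2], [-47, 0, 0, 0, 0, 0, 0.2], [-47, 0, 0, 0, 0, 0, 0.2]],
])

```text
t: 35.88
eef_pos: [0.53, -0.1064, 0.0484]
eef_rot: [0.061, 0.998, -0.001, -0.001]
wrist_force: [-9.0, -4.8, 17.7]
grip_width: 0.03
```

Run:
```python
from h import *
c,R,t,K=cam('wrist','w26')
o=robot.observe();print(o['eef_pos'],o['grip_width'],o['wrist_force'],rel([*tw(-.0655,0),.046]))
```

```text
[ 0.52998225 -0.10634858  0.04833939] 0.03011874007572991 [-8.96244459 -6.37634976 17.55381616] [-0.   1.7  2.3]
```

View pics/w26.png

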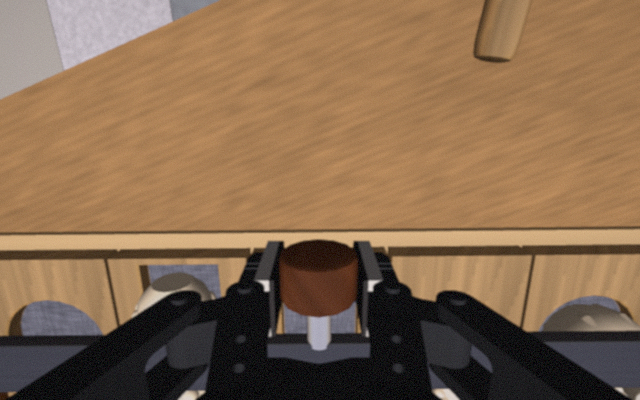

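Emit:
servo_tool([
  [[0, 0, 0, 0, 0, 0, 0.8], [0, 0, 0, 0, 0, 0, 0.8], [0, 0, 0, 0, 0, 0, 0.8], [0, 0, 0, 0, 0, 0, 0.8], [0, 0, -30, 0, 0, 0, 0.8], [0, 0, -65, 0, 0, 0, 0.8], [0, 0, -100, 0, 0, 0, 0.8], [0, 0, -140, 0, 0, 0, 0.8], [-30, 0, -170, 0, 0, 0, 0.8], [-60, 0, -200, 0, 0, 0, 0.8], [-60, 0, -200, 0, 0, 0, 0.8], [-60, 0, -200, 0, 0, 0, 0.8]],
])

```text
t: 36.93
eef_pos: [0.5924, -0.1128, 0.2479]
eef_rot: [0.062, 0.998, -0.0, 0.002]
wrist_force: [-0.3, 0.6, -1.7]
grip_width: 0.0683
```

Run:
```python
from h import *
c,R,t,K=cam('wrist','w27')
i=c['img'][:,:,::-1].copy()
for x in [-.0355,-.0115]:
    a=proj(R,t,K,[*tw(x,-.2),.068]);b=proj(R,t,K,[*tw(x,.2),.068]); cv2.line(i,tuple(a.astype(int).tolist()),tuple(b.astype(int).tolist()),(0,0,255),1)
cv2.imwrite('pics/w27o.png',i)
c,R,t,K=cam('side','s27'); cv2.imwrite('pics/s27c.png',cv2.resize(cv2.imread('pics/s27.png')[140:320,180:440],None,fx=3,fy=3,interpolation=cv2.INTER_CUBIC))
print(robot.observe()['eef_pos'],robot.observe()['wrist_force'])
```

```text
[ 0.58908636 -0.11187606  0.24456067] [-0.95738359  0.61856212 -0.32255431]
```

View pics/w27o.png

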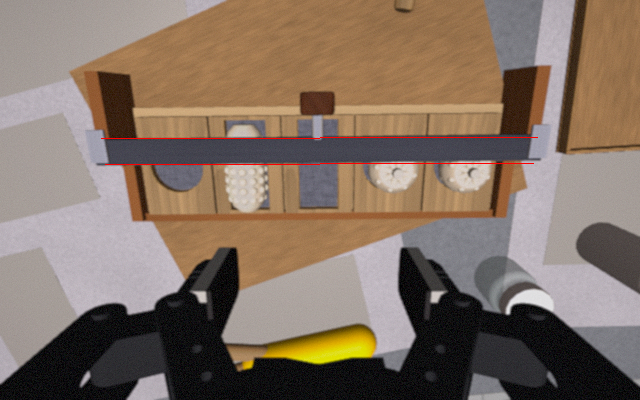

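View pics/s27c.png

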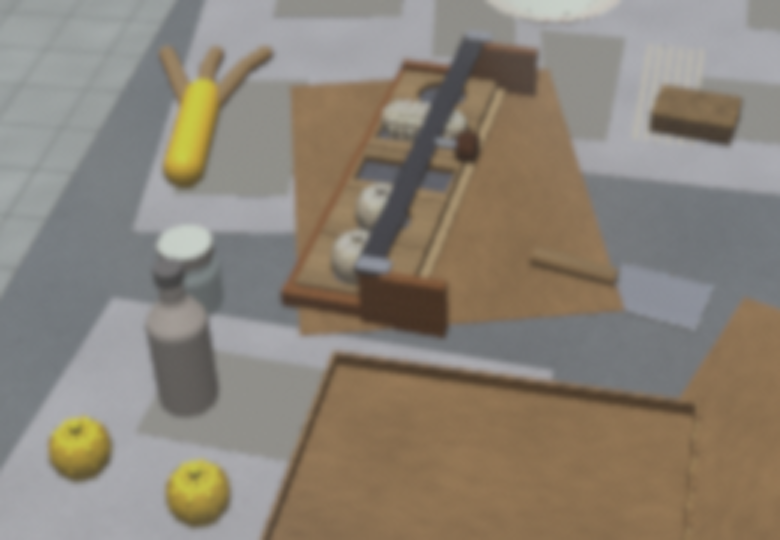

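Run:
```python
from h import *
c,R,t,K=cam('wrist')
for y in (.076,.152): print(proj(R,t,K,[*tw(0,y),.06]).round(1))
print(robot.job_done())
```

```text
[397.5 179.3]
[476.6 179.2]
the job is handed in; nothing more can be done
None
```

I handed the job in at about t = 37 s of 210. Three clay pieces were in the carton (two pumpkins and one cob), and all three went into nests of their own shape with the keeper pushed home.

- **Sequence:** I pulled the keeper knob fully out. The cob went into the long nest at tray y = −76 mm, and the pumpkins into the round nests at +76 and +152 mm. Then I pushed the knob back until it met its stop.
- **Mended on the way:** After I placed the second pumpkin, the first sat about 5 mm off centre in its nest. I gripped it again and moved it back, and it then measured within about 1 mm.
- **Checks before closing the keeper:** Both pumpkins measured within about 1 mm of their nest centres and the cob within about 2 mm. The stem positions matched upright pumpkins.
- **Checks after closing:** The bar lies exactly where it did at the start, and the carton is empty. The last side picture, compared by eye, shows nothing else on the table moved. The gripper was open and clear of everything.
- **Disagreement:** By eye, in the picture taken while the arm was still settling, the pumpkin stems were 3 and 7 px (up to about 6 mm) from where a later camera pose predicted them. I put this down to the arm moving between the two pictures and did not measure them again before handing in.

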